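Open the meal warmer

TASK

Lunch is ready in the steel meal warmer. Switch it off with the red key, then let the steam out with the blue key (press them one at a time, each right down and held for half a second), slide its red safety catch fully towards the front to free the lid, and only then raise the lid until it stands open at 60 degrees or more, smoothly, not flung. Let go with the lid standing open and the catch still drawn, and do not push or knock over the dishes round it.

Things in the scene. Friction and masses are not known exactly. Their poses are not given: they have to be found in the camera images.
- warmer: Steel meal warmer 200 mm deep (x), 300 wide (y), 145 tall, fixed. Origin: centre of its underside; x points from its front (keys) to its back (hinge), y to its left, z up. A black panel with two keys slopes down at 30 deg in front of its foot, to x = -175 mm. The closed lid overhangs it to x = -138 mm (z 146 to 158 mm): press keys with the tool tilted along their axis.
- stop_key_top (a point): Centre of the top face of the red STOP key, a round spring key 36 mm across on the sloping panel, in a grey ring 52 mm across, its top 12 mm above the ring. Its z axis points out of the panel (30 deg from vertical, towards the warmer's front); press along -z. The point moves with the key. The two keys lie side by side, 100 mm apart, either way round.
- stop_key (a joint): How far the red key is pressed, m: 0 at rest, 0.008 right down. About 1.4 N starts it and 4.5 N holds it right down; it springs back when let go.
- vent_key_top (a point): Centre of the top face of the blue VENT key, like the red one, z axis out of the panel.
- vent_key (a joint): How far the blue key is pressed, m: 0 at rest, 0.008 right down, same spring.
- catch_grip (a point): A point on the upright grip of the red safety catch, on the warmer's left (+y) side. The grip is 34 mm along x, 12 mm along y, centred here, its top 14 mm higher. 30 mm lower begins the catch's 60 mm long foot, whose tongue reaches over an ear of the lid and holds it down. The lid's edge is 32 mm away towards the warmer's middle, its top face 36 mm lower. Axes as the warmer's.
- catch (a joint): How far the catch is slid towards the warmer's front (along the warmer's -x), m: 0 fully home, lid locked; 0.050 fully drawn. From 0.030 the lid is free. It stays where it is left; about 2 to 3 N moves it.
- lid_handle (a point): Middle of the lid's black bar handle: a round bar 15 mm thick, 130 mm long along the warmer's y, on two 12 mm posts at its ends. Lid closed: its axis is 206 mm above the table, 48 mm above the lid's top face, 200 mm in front of the hinge axis and 60 mm above it. Site axes turn with the lid.
- lid_hinge (a point): Middle of the lid's hinge axis, at the warmer's back edge, 146 mm above the table; the hinge axis is along the warmer's y.
- lid (a joint): Opening angle of the lid, rad: 0 closed, 1.3 fully open (stop). The front edge rises and swings away towards the back. A stiff hinge: the lid stays where it is left; about 5 to 9 N at the handle lifts it.
- pot: Bystander: lidded steel pot, 148 mm across, 131 mm tall; origin under its centre.
- mug: Bystander: white mug, 80 mm across, 90 mm tall, left of the warmer; origin under its centre.
- bowl: Bystander: blue bowl, 130 mm across, 55 mm tall; origin under its centre.
- flask: Bystander: steel flask with a red cap, 72 mm across, 170 mm tall, right of the warmer; origin under its centre.
- ladle: Bystander: steel serving spoon lying flat in front of the warmer; origin under its middle.
- jar: Bystander: amber jar with a green cap, 68 mm across, 90 mm tall, right of the warmer; origin under its centre.
- lunch_tin: Bystander: flat aluminium lunch tin 170 x 120 x 60 mm; origin under its centre.

How it is judged (in metres and radians):
On the way, in this order (a step that is already met when the one before it is completed fails the run):
1. the red stop key is pressed right down (value of joint stop_key above 0.0065 m), for 0.4 s.
2. then the blue vent key is pressed right down (value of joint vent_key above 0.0065 m), for 0.4 s.
3. then the catch is drawn, the lid still closed (value of joint catch above 0.042 m and value of joint lid below 0.06 rad), for 0.2 s.
4. then the lid is raised (value of joint lid above 1.03 rad), for 0.2 s.
At the end, for the whole second after the job is handed in: The lid stands open by itself at more than 1.03 rad (59 degrees) and at rest, the catch is drawn by more than 42 mm, and both keys are up again (within 2 mm) (value of joint lid above 1.03 rad and velocity of joint lid between -0.05 and 0.05 rad/s and value of joint catch above 0.042 m and value of joint each of stop_key, vent_key below 0.002 m); the robot touches nothing.
It fails at once if both keys down together (value of joint each of stop_key, vent_key above 0.004 m).
It fails at once if the lid forced up against the catch (value of joint lid above 0.08 rad and value of joint catch below 0.015 m).
It fails at once if the lid flung (faster than 2 rad/s) (velocity of joint lid above 2 rad/s or velocity of joint lid below -2 rad/s).
It fails at once if a dish pushed more than 30 mm or tipped (distance of any of pot, mug, bowl, flask, ladle, jar, lunch_tin from where it was at the start of the episode above 0.03 m or angle between any of pot, mug, flask, jar's own z axis and vertical above 0.5 rad).
It also fails if it takes over 69 s, if anything falls off the work surface, if the arm or the gripper's body presses on something with over 40 N, if the wrist force passes 120 N, or if a joint passes its speed limit or range.

ROBOT

A 7-joint arm with a two-finger parallel gripper is mounted at the origin on the work surface. World frame = base frame: x ahead of the robot, y to its left, z up, the work surface at z = 0. Lengths are in m, angles in degrees, forces in N, time in s.
With the tool pointing down it reaches from about 0.425 to 0.875 m from the base axis. Payload 4.7 kg.
Tool frame: the origin (TCP) lies at the very end of the fingers, on their centre line; the grasp point (between the pads) lies 19 mm behind it (env.grip_point_offset is the distance from the TCP to the grasp point, in m); z points along the fingers, y is the line along which they close (so a half turn about z gives the same grasp; the last joint's range is limited). The gripper opens to 87 mm and grips with 3 to 60 N. Pads are 19 mm wide; open, the fingers measure 117 mm over their backs; the gripper's body (75 mm by 190 mm) begins 51 mm behind the grasp point.
Start: joints at [76.897, 18.392, -4.016, 83.108, 1.295, 78.541, -3.26], TCP at [0.156, -0.631, 0.223] pointing down, gripper open.
Joint ranges: [-163.93, 163.93], [-17.29, 119.83], [-79.2, 71.16], [3.27, 140.29], [-89.18, 269.18], [5.43, 117.66], [-154.24, 154.24]. Speed limits (degrees/s): [147.25, 147.25, 180, 180, 180, 180, 180].

INTERFACE

Orientations are given as [roll, pitch, yaw] about the fixed x, y, z axes, in that order (R = Rz(yaw) Ry(pitch) Rx(roll)).
In Python, from cell import env gives the robot as it stands.
- The arm moves only by the tool jog_arm, never from a script. Its argument "motion" is a list of rows, each an object of numbers: "x", "y", "z": the shift along the tool's x, y, z in cm; "ax", "ay", "az": the turn, a rotation vector about the tool's x, y, z in degrees. In form: [{"x": .., "y": .., "z": .., "ax": .., "ay": .., "az": ..}, ...]. A call has exactly 5 rows; each row shifts and turns the commanded pose from where the row before left it, along the tool's axes as they then stand; what a row does not reach is not made up. A row lasts 1/10 s, in which the tool goes at most 50 mm and 8.59 degrees, less where a joint would pass 70% of its speed; a pose out of reach is approached as far as the arm can. A call is refused whole if a number of a shift passes 5 or a number of a turn 8.59, either way. A call with a gripper value outside its range is refused whole. "claw" is the gripper command: -1 is shut, 1 is fully open, values between are in proportion, set as the call begins (left out, the last holds). The fingers move at their own pace and stop on an object; "squeeze" is the grip in N (left out, the last holds). Time passes only in rows, so rows that do not move let the fingers close, or fill a call up. It gives the time, the measured TCP pose, the force, the opening and the grip force at its end, in the units of the state.
- env.get_obs(): the state, without advancing time (a new reading comes with each control period).
- env.read_camera(name): name is "side" or "top" or "wrist"; returns the picture (480x640x3 uint8, red, green, blue); there is no depth.
- env.camera_params(name): a dict with "fx", "fy", "cx", "cy" (pixels), "extrinsics" (4x4, takes a point from world to camera coordinates). Camera axes: x right, y up, looking along -z (the intrinsics and any distortion apply to the point x, -y, -z); pixel columns grow to the right and rows downward; lengths in m; the calibration is good to about 2 mm. A picture is of the moment at which its call begins: read the wrist's pose just before it. camera_params takes no time and is no camera call; for the wrist camera it gives the pose at the moment of the call.
- env.sign_off(): hands the job in; it is judged then, once.
The state is a dict: "time_s": time; "qpos": joint angles; "joint_velocities": joint speeds; "effort": joint torques, N m; "tool_pos": TCP position; "tool_rot": TCP orientation; "force": force on the tool from outside, world axes, zero at the start; "wrist_torque": the same for the moment, N m; "grip_width": finger opening in m; "grasp_force": force on a finger pad.
Only numpy, scipy, OpenCV 4.12 (cv2) and the standard library are available. Lean on these libraries where they do the work, as an engineer would, in place of code of your own. Each camera call takes 0.05 s, during which the arm holds its last target. There are 200 camera calls.

## Working session

There is one attempt and no reset: what is moved stays moved. The work goes in short steps, Python scripts to look and compute and a tool call to move; the robot and the scene stay as the last step left them, time stands still between calls to the robot, and variables do not carry over. Pictures are saved under pics/ and viewed, at most 10 in all, crops included, and the job is handed in when it is done.

Besides the shell and the picture viewer there is one more tool, called after "Call:" as name([rows], argument=value, ...), one row to a line, values as JSON. jog_arm: Moves the arm, as the interface text tells. Its arguments: {"type":"object","properties":{"motion":{"type":"array"},"claw":{"type":"number"},"squeeze":{"type":"number"}},"required":["motion"]}

```bash
ls; mkdir -p pics; python3 - <<'E'
from cell import env
import cv2
o=env.get_obs();print(o['time_s'],o['tool_pos'],o['tool_rot'],env.grip_point_offset)
for n in("top","side"):
    p=env.camera_params(n);print(n,p)
    cv2.imwrite(f'pics/{n}0.png',env.read_camera(n)[:,:,::-1])
E
```

```text
pics
0.0 [ 0.15608151 -0.63041126  0.22144518] [-1.79888684e+02  6.17740556e-03  1.39133558e+01] 0.0187
top {'fx': 560.5805777455683, 'fy': 560.5805777455683, 'cx': 317.1262730946093, 'cy': 254.13183475204423, 'extrinsics': array([[-0.09596573, -0.99537178, -0.00505976,  0.11462183],
       [ 0.97262253, -0.09485086,  0.21215259, -0.56688989],
       [-0.21165063,  0.01543814,  0.97722345, -1.30327553],
       [ 0.        ,  0.        ,  0.        ,  1.        ]])}
side {'fx': 525.0993613711454, 'fy': 525.0993613711454, 'cx': 308.3570187458017, 'cy': 231.3447899528874, 'extrinsics': array([[-0.79056146, -0.6122388 ,  0.0132749 ,  0.44528595],
       [ 0.42914797, -0.53841848,  0.72521553, -0.29760863],
       [-0.43685763,  0.57902435,  0.68839394, -1.13427423],
       [ 0.        ,  0.        ,  0.        ,  1.        ]])}
```

View pics/top0.png

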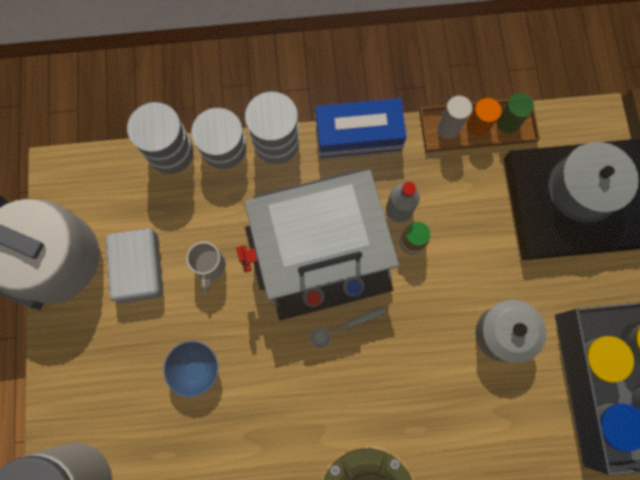

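View pics/side0.png

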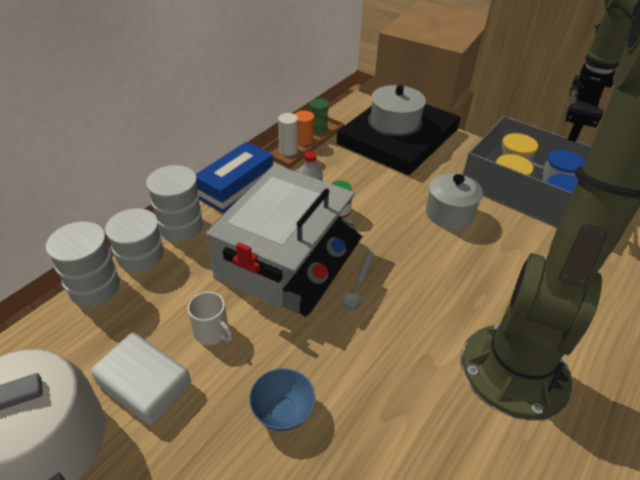

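Top view: the warmer is at about (320,240) with its keys facing the robot. The red key is at (314,298), blue at (354,287), and the catch at (247,257). The side view shows the same layout. I'll enlarge both to read points more closely.

```bash
python3 - <<'E'
import cv2
a=cv2.imread('pics/top0.png')[160:340,220:440];b=cv2.imread('pics/side0.png')[150:320,200:400]
cv2.imwrite('pics/topc.png',cv2.resize(a,None,fx=3.3,fy=3.3,interpolation=cv2.INTER_CUBIC))
cv2.imwrite('pics/sidec.png',cv2.resize(b,None,fx=3.5,fy=3.5,interpolation=cv2.INTER_CUBIC))
E
```

```text
(no output)
```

View pics/topc.png

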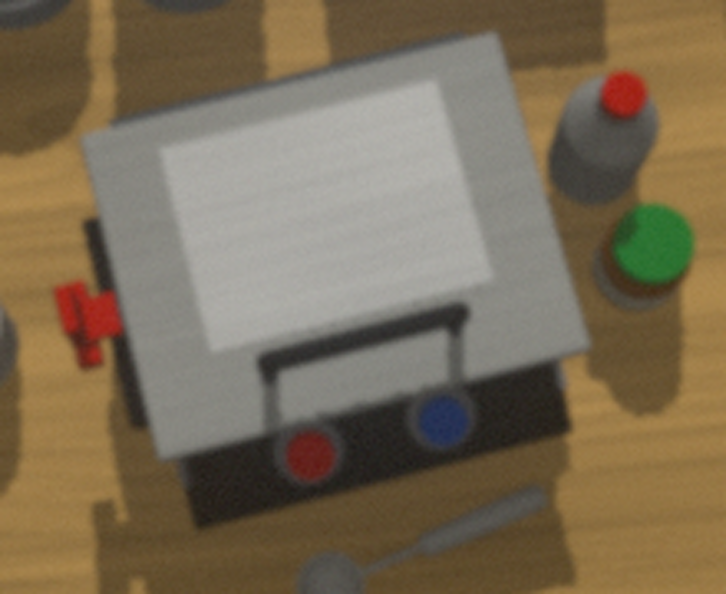

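View pics/sidec.png

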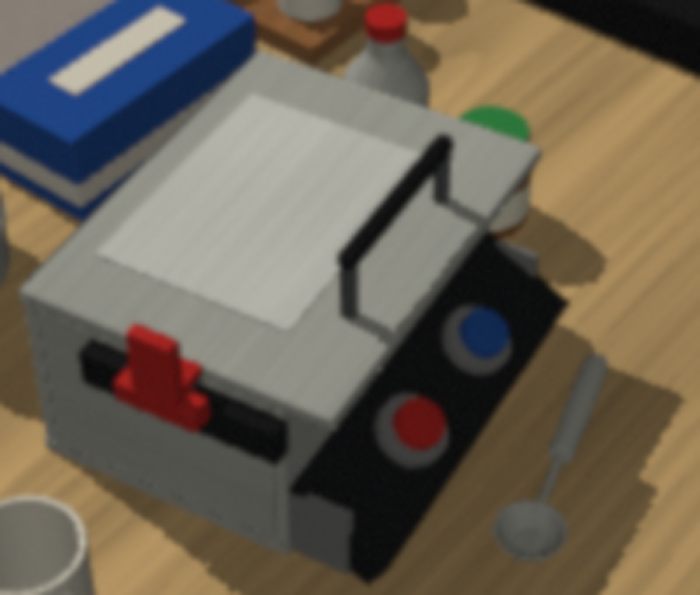

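```bash
cat > h.py <<'E'
import numpy as np
from cell import env
from scipy.spatial.transform import Rotation as R
from scipy.optimize import least_squares
P={n:env.camera_params(n) for n in("top","side")}
def proj(n,X,p=None):
    p=p or P[n];c=p['extrinsics'][:3,:3]@X+p['extrinsics'][:3,3]
    return np.array([p['cx']+p['fx']*c[0]/-c[2],p['cy']-p['fy']*c[1]/-c[2]])
def full(n,c):
    s,o=(3.3,(220,160)) if n=='top' else (3.5,(200,150))
    return (np.array(c)+.5)/s-.5+np.array(o)
def crop(n,f):
    s,o=(3.3,(220,160)) if n=='top' else (3.5,(200,150))
    return (f-np.array(o)+.5)*s-.5
def tri(t,s):
    r=least_squares(lambda X:np.r_[proj('top',X)-full('top',t),proj('side',X)-full('side',s)],[.6,0,.1])
    return r.x,np.sqrt(2*r.cost)
E
python3 - <<'E'
from h import *
np.set_printoptions(precision=4,suppress=True)
for n in P: p=P[n]['extrinsics'];print(n,-p[:3,:3].T@p[:3,3])
pts=dict(hL=((268,363),(347,260)),hR=((458,315),(445,147)),red=((311,456),(420,422)),blue=((443,420),(486,333)),fl=((163,459),(330,422)),fr=((588,347),(541,150)))
for k,v in pts.items(): print(k,*tri(*v))
def W(q,X): c,s=np.cos(q[2]),np.sin(q[2]);return np.array([q[0]+c*X[0]-s*X[1],q[1]+s*X[0]+c*X[1],X[2]])
# q: x,y,yaw, lid half width, key x, key z
def f(q):
    M=dict(hL=(-.1,.065,.206),hR=(-.1,-.065,.206),red=(q[4],.05,q[5]),blue=(q[4],-.05,q[5]),fl=(-.138,q[3],.158),fr=(-.138,-q[3],.158))
    return np.concatenate([np.r_[proj('top',W(q,M[k]))-full('top',pts[k][0]),proj('side',W(q,M[k]))-full('side',pts[k][1])] for k in M])
r=least_squares(f,[.6,0,0,.15,-.14,.08]);print(r.x,np.degrees(r.x[2]));print(f(r.x).reshape(-1,4))
q=r.x
for n,X in dict(panelL=(-.175,.15,0),red=(q[4],.05,q[5]),blue=(q[4],-.05,q[5]),handle=(-.1,0,.206),hinge=(.1,0,.146)).items(): print(n,W(q,X),crop('top',proj('top',W(q,X))),crop('side',proj('side',W(q,X))))
y=q[3]+.032
for x in(-.02,0,.02): 
  for dz in (0,.014):
    X=W(q,(x,y,.158+.036+dz));print('catch',x,X,crop('top',proj('top',X)),crop('side',proj('side',X)))
E
```

```text
top [0.2865 0.0804 1.3944]
side [-0.0158  0.7692  0.9907]
hL [0.5146 0.1003 0.2026] 0.5646889336207995
hR [ 0.5333 -0.0276  0.204 ] 0.18381307260180593
red [0.4697 0.0775 0.0621] 0.23159505826344498
blue [ 0.4859 -0.0211  0.0609] 0.40358415510017853
fl [0.4659 0.178  0.151 ] 0.7464218410372527
fr [ 0.5124 -0.118   0.1545] 0.42493836555606374
[ 0.623   0.0526  0.1576  0.15   -0.1476  0.0631] 9.029237370232421
[[-0.6233 -0.3018  0.3822 -0.7076]
 [-0.0764 -0.6032 -0.5817 -0.8124]
 [-0.6287  0.0171 -0.0283  0.1312]
 [-0.2567  0.4989 -0.2323 -0.2776]
 [-0.989   0.392   1.1481 -1.1757]
 [ 0.108   0.9046  0.3109 -0.6553]]
panelL [0.4266 0.1733 0.    ] [190.2137 535.7503] [383.3714 598.9871]
red [0.4693 0.0789 0.0631] [308.9254 456.0565] [419.9011 422.4591]
blue [ 0.485  -0.0199  0.0631] [442.153  421.6462] [485.187  332.0282]
handle [0.5242 0.0369 0.206 ] [362.0947 337.443 ] [397.292  198.8738]
hinge [0.7217 0.0683 0.146 ] [288.6812  86.8121] [148.6448 171.971 ]
catch -0.02 [0.5747 0.2292 0.194 ] [ 66.8411 294.5615] [139.406  341.3317]
catch -0.02 [0.5747 0.2292 0.208 ] [ 63.8715 289.8573] [137.6195 324.9933]
catch 0 [0.5944 0.2324 0.194 ] [ 60.1795 266.3092] [112.2373 329.9182]
catch 0 [0.5944 0.2324 0.208 ] [ 57.1453 261.3047] [110.2271 313.5809]
catch 0.02 [0.6142 0.2355 0.194 ] [ 53.5623 238.2451] [ 85.3954 318.642 ]
catch 0.02 [0.6142 0.2355 0.208 ] [ 50.4645 232.9444] [ 83.1671 302.3071]
```

The fit is good to about 2 mm: warmer at (0.623, 0.053) with yaw 9.0°, red key on its +y side. Next is a small planner that turns target poses into jog rows.

```bash
cat >> h.py <<'E'
import json
from scipy.spatial.transform import Slerp
q0=(.623,.0526,9.03)
def W(X): return R.from_euler('z',q0[2],degrees=True).apply(X)+[q0[0],q0[1],0]
def ori(rpy): return R.from_euler('xyz',rpy,degrees=True)
def plan(wps,start=None):
    """wps: list of (pos,rpy,nrows); prints jog rows (cm, deg)"""
    o=env.get_obs();p,r=start or (np.array(o['tool_pos']),ori(o['tool_rot']))
    rows=[]
    for tp,trpy,n in wps:
        tr=ori(trpy);v=(tr*r.inv()).as_rotvec();p0,r0=p,r
        for i in range(1,n+1):
            pn=p0+(np.array(tp)-p0)*i/n;rn=R.from_rotvec(v*i/n)*r0
            d=np.round(r.inv().apply(pn-p)*100,2);a=np.round((r.inv()*rn).as_rotvec(degrees=True),1)
            rows.append(dict(zip(("x","y","z","ax","ay","az"),map(float,[*d,*a]))))
            p=p+r.apply(d/100);r=r*R.from_rotvec(a,degrees=True)
    for i in range(0,len(rows),5): print(json.dumps(rows[i:i+5]))
    print('end',p,r.as_euler('xyz',degrees=True))
E
python3 - <<'E'
from h import *
u=R.from_euler('z',9.03,degrees=True).apply([-.5,0,.866])
red=W([-.1476,.05,.063]);K=[180,-30,9.03]
print(red,u)
plan([([.40,-.40,.33],[180,0,11],8),(red+.13*u,K,12)])
E
```

```text
[0.46938173 0.07881426 0.063     ] [-0.49380315 -0.0784758   0.866     ]
[{"x": 3.65, "y": -2.07, "z": -1.35, "ax": -0.0, "ay": 0.0, "az": 0.4}, {"x": 3.64, "y": -2.09, "z": -1.35, "ax": -0.0, "ay": 0.0, "az": 0.3}, {"x": 3.63, "y": -2.11, "z": -1.36, "ax": -0.0, "ay": 0.0, "az": 0.4}, {"x": 3.61, "y": -2.13, "z": -1.35, "ax": -0.0, "ay": 0.0, "az": 0.4}, {"x": 3.6, "y": -2.16, "z": -1.35, "ax": -0.1, "ay": 0.0, "az": 0.3}]
[{"x": 3.58, "y": -2.18, "z": -1.36, "ax": 0.0, "ay": 0.0, "az": 0.4}, {"x": 3.57, "y": -2.2, "z": -1.35, "ax": 0.0, "ay": 0.0, "az": 0.3}, {"x": 3.56, "y": -2.22, "z": -1.36, "ax": 0.0, "ay": 0.0, "az": 0.4}, {"x": 0.79, "y": -3.83, "z": 1.29, "ax": -0.0, "ay": 2.5, "az": 0.2}, {"x": 0.72, "y": -3.82, "z": 1.32, "ax": -0.1, "ay": 2.5, "az": 0.1}]
[{"x": 0.65, "y": -3.83, "z": 1.34, "ax": -0.0, "ay": 2.5, "az": 0.2}, {"x": 0.58, "y": -3.84, "z": 1.37, "ax": -0.1, "ay": 2.5, "az": 0.1}, {"x": 0.52, "y": -3.83, "z": 1.39, "ax": -0.0, "ay": 2.5, "az": 0.2}, {"x": 0.44, "y": -3.84, "z": 1.4, "ax": -0.1, "ay": 2.5, "az": 0.2}, {"x": 0.36, "y": -3.84, "z": 1.42, "ax": -0.0, "ay": 2.5, "az": 0.1}]
[{"x": 0.3, "y": -3.85, "z": 1.43, "ax": -0.0, "ay": 2.5, "az": 0.2}, {"x": 0.22, "y": -3.84, "z": 1.45, "ax": -0.1, "ay": 2.5, "az": 0.2}, {"x": 0.14, "y": -3.85, "z": 1.44, "ax": -0.0, "ay": 2.5, "az": 0.1}, {"x": 0.07, "y": -3.85, "z": 1.45, "ax": -0.1, "ay": 2.5, "az": 0.2}, {"x": -0.0, "y": -3.85, "z": 1.45, "ax": -0.0, "ay": 2.5, "az": 0.1}]
end [0.40519723 0.06866361 0.17557884] [179.99620592 -29.99389689   9.07077166]
```

Call:
jog_arm([
  {"x":3.6,"y":-2.1,"z":-1.35,"az":0.4},
  {"x":3.6,"y":-2.1,"z":-1.35,"az":0.4},
  {"x":3.6,"y":-2.1,"z":-1.35,"az":0.4},
  {"x":3.6,"y":-2.1,"z":-1.35,"az":0.4},
  {"x":3.6,"y":-2.1,"z":-1.35,"az":0.3},
], claw=-1)

```text
$.motion[0]: bad value
```

Call:
jog_arm([
  {"x":3.6,"y":-2.2,"z":-1.35,"az":0.4},
  {"x":3.6,"y":-2.2,"z":-1.35,"az":0.3},
  {"x":3.6,"y":-2.2,"z":-1.35,"az":0.4},
  {"x":0.8,"y":-3.8,"z":1.3,"ay":2.5,"az":0.2},
  {"x":0.7,"y":-3.8,"z":1.3,"ay":2.5,"az":0.1},
])

```text
$.motion[0]: bad value
```

Call:
jog_arm([
  {"x":0.65,"y":-3.8,"z":1.3,"ay":2.5,"az":0.2},
  {"x":0.6,"y":-3.8,"z":1.4,"ay":2.5,"az":0.1},
  {"x":0.5,"y":-3.8,"z":1.4,"ay":2.5,"az":0.2},
  {"x":0.45,"y":-3.8,"z":1.4,"ay":2.5,"az":0.2},
  {"x":0.35,"y":-3.8,"z":1.4,"ay":2.5,"az":0.1},
])

```text
$.motion[0]: bad value
```

Each row seems to need all six keys.

Call:
jog_arm([
  {"x":3.6,"y":-2.1,"z":-1.35,"ax":0,"ay":0,"az":0.4},
  {"x":3.6,"y":-2.1,"z":-1.35,"ax":0,"ay":0,"az":0.4},
  {"x":3.6,"y":-2.1,"z":-1.35,"ax":0,"ay":0,"az":0.4},
  {"x":3.6,"y":-2.1,"z":-1.35,"ax":0,"ay":0,"az":0.4},
  {"x":3.6,"y":-2.1,"z":-1.35,"ax":0,"ay":0,"az":0.3},
], claw=-1)

```text
time_s: 0.6
tool_pos: [0.3086, -0.4863, 0.2902]
tool_rot: [-180.0, 0.0, 12.0]
force: [1.3, -0.6, -1.3]
grip_width: 0.0548
grasp_force: 0.0
```

Call:
jog_arm([
  {"x":3.6,"y":-2.2,"z":-1.35,"ax":0,"ay":0,"az":0.4},
  {"x":3.6,"y":-2.2,"z":-1.35,"ax":0,"ay":0,"az":0.3},
  {"x":3.6,"y":-2.2,"z":-1.35,"ax":0,"ay":0,"az":0.4},
  {"x":0.8,"y":-3.8,"z":1.3,"ax":0,"ay":2.5,"az":0.2},
  {"x":0.7,"y":-3.8,"z":1.3,"ax":0,"ay":2.5,"az":0.1},
])

```text
time_s: 1.1
tool_pos: [0.4029, -0.3218, 0.3043]
tool_rot: [-180.0, -5.1, 10.8]
force: [0.1, 0.1, 0.1]
grip_width: 0.0151
grasp_force: 0.0
```

Call:
jog_arm([
  {"x":0.65,"y":-3.8,"z":1.3,"ax":0,"ay":2.5,"az":0.2},
  {"x":0.6,"y":-3.8,"z":1.4,"ax":0,"ay":2.5,"az":0.1},
  {"x":0.5,"y":-3.8,"z":1.4,"ax":0,"ay":2.5,"az":0.2},
  {"x":0.45,"y":-3.8,"z":1.4,"ax":0,"ay":2.5,"az":0.2},
  {"x":0.35,"y":-3.8,"z":1.4,"ax":0,"ay":2.5,"az":0.1},
])

```text
time_s: 1.6
tool_pos: [0.4148, -0.1601, 0.2456]
tool_rot: [-179.7, -15.5, 9.7]
force: [-0.1, -0.1, 0.4]
grip_width: 0.0003
grasp_force: 0.0
```

Call:
jog_arm([
  {"x":0.3,"y":-3.8,"z":1.4,"ax":0,"ay":2.5,"az":0.2},
  {"x":0.2,"y":-3.8,"z":1.4,"ax":0,"ay":2.5,"az":0.2},
  {"x":0.1,"y":-3.8,"z":1.4,"ax":0,"ay":2.5,"az":0.1},
  {"x":0.1,"y":-3.8,"z":1.4,"ax":0,"ay":2.5,"az":0.2},
  {"x":0,"y":0,"z":0,"ax":0,"ay":0,"az":0},
])

```text
time_s: 2.1
tool_pos: [0.4673, -0.0236, 0.172]
tool_rot: [-177.0, -22.0, 9.3]
force: [-0.4, -0.8, 0.4]
grip_width: 0.0006
grasp_force: 0.0
```

```bash
python3 - <<'E'
from h import *
u=R.from_euler('z',9.03,degrees=True).apply([-.5,0,.866])
red=W([-.1476,.05,.063]);K=[180,-30,9.03]
print(env.get_obs()['qpos'])
plan([(red+.02*u,K,5)])
E
```

```text
[ 17.56768166 -17.19351639  -9.33313856 127.95914802 -15.86099586
  49.753533   -63.76549236]
[{"x": -0.53, "y": -1.92, "z": 1.87, "ax": -0.6, "ay": 1.6, "az": 0.0}, {"x": -0.58, "y": -1.94, "z": 1.83, "ax": -0.6, "ay": 1.6, "az": 0.0}, {"x": -0.63, "y": -1.96, "z": 1.79, "ax": -0.6, "ay": 1.6, "az": 0.0}, {"x": -0.68, "y": -1.98, "z": 1.75, "ax": -0.7, "ay": 1.6, "az": 0.0}, {"x": -0.73, "y": -2.0, "z": 1.71, "ax": -0.6, "ay": 1.6, "az": 0.0}]
end [0.45946743 0.07724262 0.08033769] [179.96306444 -30.01676748   9.0375047 ]
```

```bash
python3 - <<'E'
from h import *
u=R.from_euler('z',9.03,degrees=True).apply([-.5,0,.866])
red=W([-.1476,.05,.063]);K=[180,-30,9.03]
plan([(red+.06*u,K,5),(red+.02*u,K,5)])
E
```

```text
[{"x": -0.64, "y": -1.96, "z": 1.07, "ax": -0.6, "ay": 1.6, "az": 0.0}, {"x": -0.67, "y": -1.98, "z": 1.04, "ax": -0.6, "ay": 1.6, "az": 0.0}, {"x": -0.7, "y": -1.98, "z": 1.0, "ax": -0.6, "ay": 1.6, "az": 0.0}, {"x": -0.72, "y": -2.0, "z": 0.95, "ax": -0.7, "ay": 1.6, "az": 0.0}, {"x": -0.75, "y": -2.01, "z": 0.91, "ax": -0.6, "ay": 1.6, "az": 0.0}]
[{"x": -0.0, "y": -0.0, "z": 0.8, "ax": 0.0, "ay": -0.0, "az": 0.0}, {"x": -0.0, "y": -0.0, "z": 0.8, "ax": 0.0, "ay": -0.0, "az": 0.0}, {"x": -0.0, "y": -0.0, "z": 0.8, "ax": 0.0, "ay": -0.0, "az": 0.0}, {"x": -0.0, "y": -0.0, "z": 0.8, "ax": 0.0, "ay": -0.0, "az": 0.0}, {"x": -0.0, "y": -0.0, "z": 0.8, "ax": 0.0, "ay": -0.0, "az": 0.0}]
end [0.45951142 0.07723881 0.08035618] [179.96306444 -30.01676748   9.0375047 ]
```

Call:
jog_arm([
  {"x":-0.6,"y":-2.0,"z":1.0,"ax":-0.6,"ay":1.6,"az":0},
  {"x":-0.7,"y":-2.0,"z":1.0,"ax":-0.6,"ay":1.6,"az":0},
  {"x":-0.7,"y":-2.0,"z":1.0,"ax":-0.6,"ay":1.6,"az":0},
  {"x":-0.7,"y":-2.0,"z":1.0,"ax":-0.6,"ay":1.6,"az":0},
  {"x":-0.7,"y":-2.0,"z":0.9,"ax":-0.6,"ay":1.6,"az":0},
])

```text
time_s: 2.6
tool_pos: [0.4722, 0.0682, 0.1047]
tool_rot: [-179.7, -29.3, 8.6]
force: [-0.1, -0.1, 0.2]
grip_width: 0.0007
grasp_force: 0.0
```

```bash
python3 - <<'E'
from h import *
u=R.from_euler('z',9.03,degrees=True).apply([-.5,0,.866])
red=W([-.1476,.05,.063]);K=[180,-30,9.03]
print(env.get_obs()['qpos'])
plan([(red+.04*u,K,5),(red+.01*u,K,5)])
E
```

```text
[ -0.70652371 -17.23401206 -10.5996084  138.82589478  -3.98123039
  28.93110568 -90.00728513]
[{"x": -0.44, "y": -0.22, "z": -0.08, "ax": -0.0, "ay": 0.1, "az": -0.1}, {"x": -0.44, "y": -0.21, "z": -0.09, "ax": -0.0, "ay": 0.2, "az": -0.1}, {"x": -0.44, "y": -0.22, "z": -0.08, "ax": -0.0, "ay": 0.1, "az": -0.0}, {"x": -0.44, "y": -0.22, "z": -0.09, "ax": -0.1, "ay": 0.2, "az": -0.1}, {"x": -0.43, "y": -0.21, "z": -0.09, "ax": 0.0, "ay": 0.1, "az": -0.1}]
[{"x": -0.0, "y": -0.0, "z": 0.6, "ax": 0.0, "ay": 0.0, "az": 0.0}, {"x": -0.0, "y": -0.0, "z": 0.6, "ax": 0.0, "ay": 0.0, "az": 0.0}, {"x": -0.0, "y": -0.0, "z": 0.6, "ax": 0.0, "ay": 0.0, "az": 0.0}, {"x": -0.0, "y": -0.0, "z": 0.6, "ax": 0.0, "ay": 0.0, "az": 0.0}, {"x": -0.0, "y": -0.01, "z": 0.6, "ax": 0.0, "ay": 0.0, "az": 0.0}]
end [0.46443641 0.07807795 0.07168392] [179.9740534  -29.95318946   9.04427908]
```

Call:
jog_arm([
  {"x":-0.45,"y":-0.2,"z":0.3,"ax":0,"ay":0.1,"az":-0.1},
  {"x":-0.45,"y":-0.2,"z":0.3,"ax":0,"ay":0.1,"az":-0.1},
  {"x":-0.45,"y":-0.2,"z":0.3,"ax":0,"ay":0.1,"az":0},
  {"x":-0.45,"y":-0.2,"z":0.3,"ax":0,"ay":0.1,"az":-0.1},
  {"x":-0.45,"y":-0.2,"z":0.3,"ax":0,"ay":0.1,"az":0},
])

```text
time_s: 3.1
tool_pos: [0.4658, 0.0763, 0.0828]
tool_rot: [-179.9, -29.4, 8.9]
force: [-0.1, 0.3, 0.4]
grip_width: 0.0007
grasp_force: 0.0
```

```bash
python3 - <<'E'
from h import *
u=R.from_euler('z',9.03,degrees=True).apply([-.5,0,.866])
red=W([-.1476,.05,.063]);K=[180,-30,9.03]
o=env.get_obs();print(o['qpos'],(o['tool_pos']-red)@u)
plan([(red+.005*u,K,5)])
E
```

```text
[ 21.81534607 -17.25450155 -32.30461906 140.17100957 -18.20973329
  25.97581793 -78.37785476] 0.019092912017056957
[{"x": -0.13, "y": -0.04, "z": 0.28, "ax": -0.0, "ay": 0.1, "az": -0.0}, {"x": -0.12, "y": -0.04, "z": 0.29, "ax": -0.0, "ay": 0.1, "az": -0.0}, {"x": -0.13, "y": -0.04, "z": 0.28, "ax": -0.0, "ay": 0.2, "az": -0.1}, {"x": -0.13, "y": -0.03, "z": 0.28, "ax": -0.1, "ay": 0.1, "az": 0.0}, {"x": -0.13, "y": -0.04, "z": 0.28, "ax": 0.0, "ay": 0.1, "az": -0.0}]
end [0.46686147 0.07837372 0.06733769] [179.96751848 -29.9960925    9.02464129]
```

Call:
jog_arm([
  {"x":-0.1,"y":0,"z":0.3,"ax":0,"ay":0,"az":0},
  {"x":-0.1,"y":0,"z":0.3,"ax":0,"ay":0,"az":0},
  {"x":-0.1,"y":-0.1,"z":0.3,"ax":0,"ay":0,"az":0},
  {"x":-0.1,"y":-0.1,"z":0.3,"ax":0,"ay":0,"az":0},
  {"x":-0.1,"y":0,"z":0.3,"ax":0,"ay":0,"az":0},
])

```text
time_s: 3.6
tool_pos: [0.4694, 0.0785, 0.0679]
tool_rot: [-179.9, -29.4, 8.9]
force: [-1.0, 1.6, 1.0]
grip_width: 0.0007
grasp_force: 1.0
```

```bash
python3 - <<'E'
from h import *
import cv2
u=R.from_euler('z',9.03,degrees=True).apply([-.5,0,.866])
red=W([-.1476,.05,.063]);K=[180,-30,9.03]
o=env.get_obs();print(o['qpos'],(o['tool_pos']-red)@u, o['force']@u)
plan([(red-.004*u,K,5)])
a=env.read_camera('side')[120:340,200:440,::-1]
cv2.imwrite('pics/s1.png',cv2.resize(a,None,fx=2.5,fy=2.5))
E
```

```text
[ 36.57007412 -17.08731327 -46.05284802 140.1930936  -27.73328107
  24.35141053 -69.89313536] 0.004220985398832104 1.1941018065673448
[{"x": -0.05, "y": -0.01, "z": 0.16, "ax": -0.0, "ay": 0.1, "az": -0.0}, {"x": -0.04, "y": -0.0, "z": 0.17, "ax": -0.0, "ay": 0.1, "az": -0.1}, {"x": -0.05, "y": -0.01, "z": 0.16, "ax": -0.0, "ay": 0.2, "az": 0.0}, {"x": -0.05, "y": -0.01, "z": 0.17, "ax": -0.0, "ay": 0.1, "az": -0.0}, {"x": -0.05, "y": -0.0, "z": 0.16, "ax": -0.0, "ay": 0.1, "az": -0.0}]
end [0.47132094 0.07910544 0.05955481] [-179.94313079  -30.00888344    8.97968111]
```

View pics/s1.png

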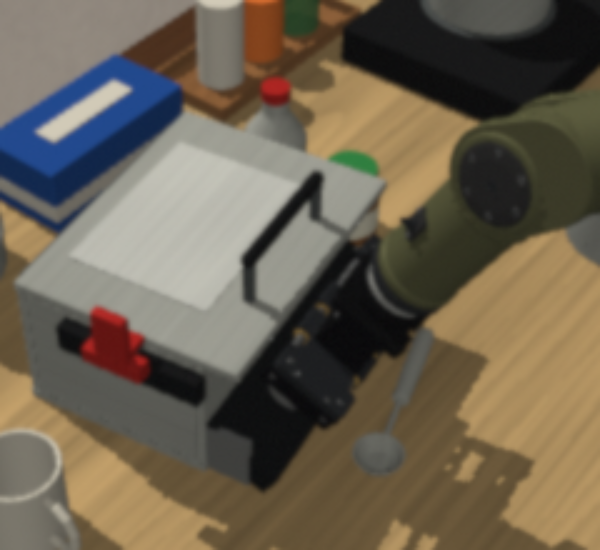

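The side view shows the closed gripper tilted over the red key at about (275,395), clear of the lid edge, and the force reading suggests first contact. Now the press.

Call:
jog_arm([
  {"x":-0.05,"y":0,"z":0.25,"ax":0,"ay":0,"az":0},
  {"x":-0.05,"y":0,"z":0.25,"ax":0,"ay":0,"az":0},
  {"x":0,"y":0,"z":0.2,"ax":0,"ay":0,"az":0},
  {"x":0,"y":0,"z":0.2,"ax":0,"ay":0,"az":0},
  {"x":0,"y":0,"z":0,"ax":0,"ay":0,"az":0},
])

```text
time_s: 4.15
tool_pos: [0.4728, 0.0794, 0.061]
tool_rot: [-180.0, -29.3, 9.0]
force: [-40.1, -8.2, 57.1]
grip_width: 0.0006
grasp_force: 35.2
```

```bash
cat > st.py <<'E'
from h import *
u=R.from_euler('z',9.03,degrees=True).apply([-.5,0,.866])
red=W([-.1476,.05,.063]);o=env.get_obs();r=R.from_euler('z',9.03,degrees=True).inv()
d=o['tool_pos']-red
print(np.round(o['qpos'],1),'along u',d@u,'F.u',o['force']@u,o['force'],'rel warmer',r.apply(d),o['tool_rot'])
E
python3 st.py
```

```text
[ 40.2 -16.1 -49.7 140.  -28.7  23.2 -68.8] along u -0.0034535393355626318 F.u 69.86968519594747 [-40.11542481  -8.18542839  57.06490082] rel warmer [ 3.48928782e-03  2.29469435e-05 -1.97332035e-03] [-179.9635146   -29.33327741    9.00530447]
```

Call:
jog_arm([
  {"x":0,"y":0,"z":-0.1,"ax":0,"ay":0,"az":0},
  {"x":0,"y":0,"z":0,"ax":0,"ay":0,"az":0},
  {"x":0,"y":0,"z":0,"ax":0,"ay":0,"az":0},
  {"x":0,"y":0,"z":0,"ax":0,"ay":0,"az":0},
  {"x":0,"y":0,"z":0,"ax":0,"ay":0,"az":0},
])

```text
time_s: 4.65
tool_pos: [0.4725, 0.0793, 0.0615]
tool_rot: [-180.0, -29.4, 9.0]
force: [-23.7, -6.2, 35.5]
grip_width: 0.0004
grasp_force: 21.3
```

```bash
python3 st.py
```

```text
[ 40.3 -16.3 -49.8 140.1 -29.2  23.3 -68.4] along u -0.002890617357747073 F.u 42.907759333330624 [-23.67404276  -6.19603623  35.48637829] rel warmer [ 3.14816946e-03  2.94982060e-05 -1.52024553e-03] [-179.97476163  -29.42314416    8.99905606]
```

Call:
jog_arm([
  {"x":0,"y":0,"z":-0.15,"ax":0,"ay":0,"az":0},
  {"x":0,"y":0,"z":0,"ax":0,"ay":0,"az":0},
  {"x":0,"y":0,"z":0,"ax":0,"ay":0,"az":0},
  {"x":0,"y":0,"z":0,"ax":0,"ay":0,"az":0},
  {"x":0,"y":0,"z":0,"ax":0,"ay":0,"az":0},
])

```text
time_s: 5.15
tool_pos: [0.4718, 0.0795, 0.0619]
tool_rot: [-179.9, -29.5, 9.0]
force: [-1.6, -2.6, 7.5]
grip_width: 0.0005
grasp_force: 4.0
```

```bash
python3 st.py
```

```text
[ 40.4 -16.6 -49.8 140.2 -29.8  23.4 -67.9] along u -0.0021781633348837057 F.u 7.486079174920811 [-1.57493004 -2.63726005  7.50740494] rel warmer [ 0.00252513  0.00032161 -0.00105727] [-179.92929098  -29.47448286    8.97005197]
```

Call:
jog_arm([
  {"x":0,"y":0,"z":-0.2,"ax":0,"ay":0,"az":0},
  {"x":0,"y":0,"z":-0.2,"ax":0,"ay":0,"az":0},
  {"x":0,"y":0,"z":0,"ax":0,"ay":0,"az":0},
  {"x":0,"y":0,"z":0,"ax":0,"ay":0,"az":0},
  {"x":0,"y":0,"z":0,"ax":0,"ay":0,"az":0},
])

```text
time_s: 5.65
tool_pos: [0.4688, 0.0801, 0.0644]
tool_rot: [-179.9, -29.3, 9.0]
force: [0.6, -1.5, 3.7]
grip_width: 0.0008
grasp_force: 1.5
```

```bash
python3 st.py
```

```text
[ 39.2 -17.2 -48.6 140.3 -29.7  24.2 -68.1] along u 0.0013580647531595798 F.u 2.991101779771398 [ 0.63135411 -1.4651735   3.68116139] rel warmer [-0.00036368  0.00131786  0.00135823] [-179.86413164  -29.30719793    9.01092375]
```

Force dropped to about 5 N just off the stop and 3 N at 3.5 mm of release, which matches the spring, so the red key bottomed and was held. Now across to the blue key.

```bash
python3 - <<'E'
from h import *
u=R.from_euler('z',9.03,degrees=True).apply([-.5,0,.866])
red=W([-.1476,.05,.063]);blue=W([-.1476,-.05,.063]);K=[180,-28,9.03]
plan([(red+.014*u,K,4),(blue+.014*u,K,6)])
E
```

```text
[{"x": -0.01, "y": 0.03, "z": -0.32, "ax": -0.0, "ay": -0.3, "az": -0.0}, {"x": -0.02, "y": 0.03, "z": -0.31, "ax": -0.1, "ay": -0.4, "az": -0.0}, {"x": -0.01, "y": 0.04, "z": -0.32, "ax": 0.0, "ay": -0.3, "az": -0.0}, {"x": -0.02, "y": 0.03, "z": -0.31, "ax": -0.0, "ay": -0.3, "az": -0.0}, {"x": -0.0, "y": 1.67, "z": -0.0, "ax": -0.0, "ay": -0.0, "az": -0.0}]
[{"x": -0.0, "y": 1.66, "z": -0.0, "ax": -0.0, "ay": -0.0, "az": -0.0}, {"x": -0.0, "y": 1.67, "z": -0.0, "ax": -0.0, "ay": -0.0, "az": -0.0}, {"x": -0.0, "y": 1.67, "z": -0.01, "ax": -0.0, "ay": -0.0, "az": -0.0}, {"x": -0.0, "y": 1.66, "z": 0.0, "ax": -0.0, "ay": -0.0, "az": -0.0}, {"x": -0.0, "y": 1.67, "z": 0.0, "ax": -0.0, "ay": -0.0, "az": -0.0}]
end [ 0.47815432 -0.02104537  0.07514259] [-179.96505354  -28.00719938    9.0128337 ]
```

Call:
jog_arm([
  {"x":0,"y":0,"z":-0.3,"ax":0,"ay":-0.4,"az":0},
  {"x":0,"y":0,"z":-0.3,"ax":0,"ay":-0.4,"az":0},
  {"x":0,"y":0,"z":-0.3,"ax":0,"ay":-0.4,"az":0},
  {"x":0,"y":0.1,"z":-0.4,"ax":0,"ay":-0.3,"az":0},
  {"x":0,"y":0,"z":0,"ax":0,"ay":0,"az":0},
])

```text
time_s: 6.15
tool_pos: [0.4616, 0.0783, 0.0748]
tool_rot: [-179.8, -27.6, 9.0]
force: [-0.3, 0.3, -0.3]
grip_width: 0.0005
grasp_force: 0.0
```

Call:
jog_arm([
  {"x":0,"y":1.5,"z":0,"ax":0,"ay":0,"az":0},
  {"x":0,"y":2,"z":0,"ax":0,"ay":0,"az":0},
  {"x":0,"y":2,"z":0,"ax":0,"ay":0,"az":0},
  {"x":0,"y":2,"z":0,"ax":0,"ay":0,"az":0},
  {"x":0,"y":2,"z":0,"ax":0,"ay":0,"az":0},
])

```text
time_s: 6.65
tool_pos: [0.4767, -0.0161, 0.0744]
tool_rot: [-179.8, -27.7, 9.0]
force: [-0.3, 1.1, 0.5]
grip_width: 0.0004
grasp_force: 0.0
```

```bash
sed -i 's/^red=W(\[-.1476,.05/red=W([-.1476,-.05/' st.py; python3 st.py;python3 - <<'E'
from h import *
u=R.from_euler('z',9.03,degrees=True).apply([-.5,0,.866])
blue=W([-.1476,-.05,.063]);K=[180,-29,9.03]
plan([(blue+.008*u,K,5)])
E
```

```text
[ 31.  -12.7 -25.4 138.3 -25.9  28.5 -55.8] along u 0.013718796764662854 F.u 0.48592771722397804 [-0.26571518  1.05614013  0.50530966] rel warmer [-0.00765715  0.00509107  0.01142058] [-179.80907321  -27.67693843    9.02493891]
[{"x": 0.02, "y": 0.1, "z": 0.11, "ax": -0.0, "ay": 0.3, "az": -0.0}, {"x": 0.03, "y": 0.1, "z": 0.12, "ax": -0.1, "ay": 0.2, "az": -0.0}, {"x": 0.02, "y": 0.11, "z": 0.11, "ax": -0.0, "ay": 0.3, "az": -0.0}, {"x": 0.02, "y": 0.1, "z": 0.11, "ax": -0.1, "ay": 0.3, "az": -0.0}, {"x": 0.02, "y": 0.1, "z": 0.12, "ax": 0.0, "ay": 0.2, "az": -0.0}]
end [ 0.48113787 -0.02057064  0.06990931] [179.99208266 -28.97693561   9.02248121]
```

Call:
jog_arm([
  {"x":0.05,"y":0.1,"z":0.1,"ax":0,"ay":0.3,"az":0},
  {"x":0,"y":0.1,"z":0.2,"ax":0,"ay":0.3,"az":0},
  {"x":0.05,"y":0.1,"z":0.3,"ax":0,"ay":0.3,"az":0},
  {"x":0,"y":0.1,"z":0.3,"ax":0,"ay":0.2,"az":0},
  {"x":0,"y":0.1,"z":0.3,"ax":0,"ay":0.2,"az":0},
])

```text
time_s: 7.15
tool_pos: [0.4848, -0.0187, 0.0651]
tool_rot: [-179.8, -29.1, 9.1]
force: [-2.8, 1.9, 2.2]
grip_width: 0.0004
grasp_force: 1.4
```

```bash
python3 st.py
```

```text
[ 30.4 -10.9 -24.5 139.  -28.   25.  -52.9] along u 0.0018397566143263757 F.u 3.19414762984051 [-2.83674197  1.93487914  2.24618557] rel warmer [-4.31590137e-05  1.22196221e-03  2.09951167e-03] [-179.84522939  -29.07847272    9.08762865]
```

Call:
jog_arm([
  {"x":0,"y":0.05,"z":0.2,"ax":0,"ay":0,"az":0},
  {"x":0,"y":0.05,"z":0.2,"ax":0,"ay":0,"az":0},
  {"x":0,"y":0,"z":0.1,"ax":0,"ay":0,"az":0},
  {"x":0,"y":0,"z":0,"ax":0,"ay":0,"az":0},
  {"x":0,"y":0,"z":0,"ax":0,"ay":0,"az":0},
])

```text
time_s: 7.65
tool_pos: [0.4872, -0.0197, 0.0614]
tool_rot: [-179.8, -29.0, 9.0]
force: [-11.3, 1.9, 13.8]
grip_width: 0.0006
grasp_force: 8.9
```

```bash
python3 st.py
```

```text
[ 30.4 -10.  -24.6 138.8 -27.9  24.4 -52.9] along u -0.00245417241363801 F.u 17.423584133202745 [-11.32665016   1.8604474   13.82961746] rel warmer [ 0.00217557 -0.00013576 -0.00157782] [-179.81816693  -29.04317949    9.04169433]
```

Call:
jog_arm([
  {"x":0,"y":0,"z":0,"ax":0,"ay":0,"az":0},
  {"x":0,"y":0,"z":0,"ax":0,"ay":0,"az":0},
  {"x":0,"y":0,"z":0,"ax":0,"ay":0,"az":0},
  {"x":0,"y":0,"z":0,"ax":0,"ay":0,"az":0},
  {"x":0,"y":0,"z":0,"ax":0,"ay":0,"az":0},
])

```text
time_s: 8.15
tool_pos: [0.4872, -0.0198, 0.0614]
tool_rot: [-179.8, -29.0, 9.0]
force: [-11.4, 2.7, 13.7]
grip_width: 0.0006
grasp_force: 8.7
```

```bash
python3 - <<'E'
from h import *
u=R.from_euler('z',9.03,degrees=True).apply([-.5,0,.866])
blue=W([-.1476,-.05,.063])
print(env.get_obs()['force'])
c=W([-.033,.182,.180]);print(c)
plan([(blue+.03*u,[180,-27,9],5),(blue+[-.035,-.01,.10],[180,-22,9],5),(blue+[-.035,0,.24],[180,-10,9],5),(c+[-.02,0,.09],[180,0,9],10)])
E
```

```text
[-11.37158849   2.66204213  13.71670732]
[0.5618438  0.22716494 0.18      ]
[{"x": -0.03, "y": -0.01, "z": -0.65, "ax": -0.0, "ay": -0.4, "az": 0.0}, {"x": -0.04, "y": -0.0, "z": -0.65, "ax": -0.1, "ay": -0.4, "az": 0.0}, {"x": -0.04, "y": -0.0, "z": -0.64, "ax": -0.0, "ay": -0.4, "az": 0.0}, {"x": -0.05, "y": -0.01, "z": -0.65, "ax": -0.1, "ay": -0.4, "az": 0.0}, {"x": -0.05, "y": -0.0, "z": -0.65, "ax": 0.0, "ay": -0.4, "az": 0.0}]
[{"x": 0.3, "y": 0.09, "z": -1.51, "ax": 0.0, "ay": -1.0, "az": 0.0}, {"x": 0.27, "y": 0.09, "z": -1.52, "ax": 0.0, "ay": -1.0, "az": 0.0}, {"x": 0.24, "y": 0.08, "z": -1.52, "ax": 0.0, "ay": -1.0, "az": 0.0}, {"x": 0.22, "y": 0.09, "z": -1.52, "ax": 0.0, "ay": -1.0, "az": 0.0}, {"x": 0.19, "y": 0.09, "z": -1.53, "ax": 0.0, "ay": -1.0, "az": 0.0}]
[{"x": 1.08, "y": -0.2, "z": -2.58, "ax": 0.0, "ay": -2.4, "az": 0.0}, {"x": 0.97, "y": -0.19, "z": -2.63, "ax": 0.0, "ay": -2.4, "az": 0.0}, {"x": 0.86, "y": -0.2, "z": -2.66, "ax": 0.0, "ay": -2.4, "az": 0.0}, {"x": 0.75, "y": -0.2, "z": -2.7, "ax": 0.0, "ay": -2.4, "az": 0.0}, {"x": 0.63, "y": -0.19, "z": -2.73, "ax": 0.0, "ay": -2.4, "az": 0.0}]
[{"x": 1.22, "y": -2.3, "z": 0.55, "ax": 0.0, "ay": -1.0, "az": 0.0}, {"x": 1.22, "y": -2.29, "z": 0.53, "ax": 0.0, "ay": -1.0, "az": 0.0}, {"x": 1.24, "y": -2.3, "z": 0.51, "ax": 0.0, "ay": -1.0, "az": 0.0}, {"x": 1.24, "y": -2.3, "z": 0.48, "ax": 0.0, "ay": -1.0, "az": 0.0}, {"x": 1.26, "y": -2.29, "z": 0.47, "ax": 0.0, "ay": -1.0, "az": 0.0}]
[{"x": 1.26, "y": -2.3, "z": 0.44, "ax": 0.0, "ay": -1.0, "az": 0.0}, {"x": 1.27, "y": -2.3, "z": 0.42, "ax": 0.0, "ay": -1.0, "az": 0.0}, {"x": 1.27, "y": -2.29, "z": 0.39, "ax": 0.0, "ay": -1.0, "az": 0.0}, {"x": 1.28, "y": -2.3, "z": 0.38, "ax": 0.0, "ay": -1.0, "az": 0.0}, {"x": 1.29, "y": -2.3, "z": 0.35, "ax": 0.0, "ay": -1.0, "az": 0.0}]
end [0.54181774 0.22717741 0.27002396] [ 1.79977182e+02 -4.94396668e-02  9.03257265e+00]
```

Call:
jog_arm([
  {"x":0,"y":0,"z":-0.65,"ax":0,"ay":-0.4,"az":0},
  {"x":0,"y":0,"z":-0.65,"ax":0,"ay":-0.4,"az":0},
  {"x":0,"y":0,"z":-0.65,"ax":0,"ay":-0.4,"az":0},
  {"x":0,"y":0,"z":-0.65,"ax":0,"ay":-0.4,"az":0},
  {"x":0,"y":0,"z":-0.65,"ax":0,"ay":-0.4,"az":0},
])

```text
time_s: 8.65
tool_pos: [0.4722, -0.0232, 0.0903]
tool_rot: [-179.9, -27.1, 9.0]
force: [-0.6, -0.1, -0.1]
grip_width: 0.0006
grasp_force: 0.0
```

Call:
jog_arm([
  {"x":0.3,"y":0.1,"z":-1.5,"ax":0,"ay":-1,"az":0},
  {"x":0.3,"y":0.1,"z":-1.5,"ax":0,"ay":-1,"az":0},
  {"x":0.2,"y":0.1,"z":-1.5,"ax":0,"ay":-1,"az":0},
  {"x":0.2,"y":0.1,"z":-1.5,"ax":0,"ay":-1,"az":0},
  {"x":0.2,"y":0.1,"z":-1.5,"ax":0,"ay":-1,"az":0},
])

```text
time_s: 9.15
tool_pos: [0.4639, -0.0321, 0.1564]
tool_rot: [-179.6, -21.8, 9.1]
force: [0.9, -0.7, 0.2]
grip_width: 0.0005
grasp_force: 0.0
```

Call:
jog_arm([
  {"x":1.1,"y":-0.2,"z":-2.6,"ax":0,"ay":-2.4,"az":0},
  {"x":1,"y":-0.2,"z":-2.6,"ax":0,"ay":-2.4,"az":0},
  {"x":0.9,"y":-0.2,"z":-2.7,"ax":0,"ay":-2.4,"az":0},
  {"x":0.7,"y":-0.2,"z":-2.7,"ax":0,"ay":-2.4,"az":0},
  {"x":0.6,"y":-0.2,"z":-2.7,"ax":0,"ay":-2.4,"az":0},
])

```text
time_s: 9.65
tool_pos: [0.4645, -0.0235, 0.2975]
tool_rot: [-179.7, -9.8, 9.1]
force: [0.4, -0.0, -0.2]
grip_width: 0.0004
grasp_force: 0.0
```

```bash
python3 - <<'E'
from h import *
c=W([-.033,.182,.180]);print(env.get_obs()['qpos'])
plan([(c+[-.02,0,.09],[180,0,9],10)])
E
```

```text
[ 16.84388574 -13.06919838 -12.94452999 107.76987855  -5.54424329
  75.5667801  -75.98011821]
[{"x": 1.1, "y": -2.35, "z": 0.48, "ax": -0.0, "ay": -1.0, "az": 0.0}, {"x": 1.1, "y": -2.35, "z": 0.46, "ax": -0.1, "ay": -1.0, "az": 0.0}, {"x": 1.11, "y": -2.35, "z": 0.44, "ax": 0.0, "ay": -0.9, "az": 0.0}, {"x": 1.12, "y": -2.35, "z": 0.41, "ax": -0.0, "ay": -1.0, "az": 0.0}, {"x": 1.13, "y": -2.36, "z": 0.4, "ax": -0.0, "ay": -1.0, "az": 0.0}]
[{"x": 1.13, "y": -2.35, "z": 0.38, "ax": -0.1, "ay": -1.0, "az": 0.1}, {"x": 1.13, "y": -2.35, "z": 0.36, "ax": 0.0, "ay": -0.9, "az": -0.0}, {"x": 1.14, "y": -2.36, "z": 0.34, "ax": -0.0, "ay": -1.0, "az": -0.0}, {"x": 1.15, "y": -2.35, "z": 0.31, "ax": -0.1, "ay": -1.0, "az": -0.0}, {"x": 1.15, "y": -2.36, "z": 0.3, "ax": 0.0, "ay": -1.0, "az": -0.0}]
end [0.54181754 0.22720311 0.26997635] [1.79981866e+02 3.69349726e-02 8.99440223e+00]
```

Call:
jog_arm([
  {"x":1.1,"y":-2.35,"z":0.5,"ax":0,"ay":-1,"az":0},
  {"x":1.1,"y":-2.35,"z":0.5,"ax":0,"ay":-1,"az":0},
  {"x":1.1,"y":-2.35,"z":0.4,"ax":0,"ay":-1,"az":0},
  {"x":1.1,"y":-2.35,"z":0.4,"ax":0,"ay":-1,"az":0},
  {"x":1.1,"y":-2.35,"z":0.4,"ax":0,"ay":-1,"az":0},
], claw=0)

```text
time_s: 10.15
tool_pos: [0.503, 0.1026, 0.2825]
tool_rot: [-179.7, -4.8, 9.1]
force: [-0.5, 0.8, 0.1]
grip_width: 0.0323
grasp_force: 0.0
```

Call:
jog_arm([
  {"x":1.1,"y":-2.35,"z":0.4,"ax":0,"ay":-1,"az":0},
  {"x":1.1,"y":-2.35,"z":0.4,"ax":0,"ay":-1,"az":0},
  {"x":1.1,"y":-2.35,"z":0.3,"ax":0,"ay":-1,"az":0},
  {"x":1.1,"y":-2.35,"z":0.3,"ax":0,"ay":-1,"az":0},
  {"x":1.2,"y":-2.35,"z":0.3,"ax":0,"ay":-1,"az":0},
])

```text
time_s: 10.65
tool_pos: [0.5405, 0.2276, 0.2687]
tool_rot: [-179.7, 0.2, 9.1]
force: [0.4, -0.6, 0.4]
grip_width: 0.0433
grasp_force: 0.0
```

```bash
python3 - <<'E'
from h import *
import cv2
c=W([-.033,.182,.182])
plan([(c+[0,0,.045],[180,0,9],3),(c,[180,0,9],5)])
p=env.camera_params('wrist');a=env.read_camera('wrist')[:,:,::-1]
for X in ([-.05,.176,.208],[-.016,.188,.208]): print(proj('w',W(X),p))
cv2.imwrite('pics/w1.png',a)
E
```

```text
[{"x": 0.71, "y": 0.13, "z": 1.39, "ax": -0.1, "ay": 0.1, "az": 0.0}, {"x": 0.7, "y": 0.13, "z": 1.39, "ax": -0.1, "ay": 0.0, "az": 0.1}, {"x": 0.7, "y": 0.13, "z": 1.39, "ax": -0.1, "ay": 0.1, "az": 0.0}, {"x": 0.0, "y": -0.0, "z": 0.9, "ax": 0.0, "ay": -0.0, "az": 0.0}, {"x": 0.0, "y": -0.0, "z": 0.9, "ax": 0.0, "ay": -0.0, "az": 0.0}]
[{"x": 0.0, "y": -0.0, "z": 0.9, "ax": 0.0, "ay": -0.0, "az": 0.0}, {"x": 0.0, "y": -0.0, "z": 0.9, "ax": 0.0, "ay": -0.0, "az": 0.0}, {"x": 0.0, "y": -0.0, "z": 0.9, "ax": 0.0, "ay": -0.0, "az": 0.0}]
end [0.56184115 0.22714049 0.18198195] [ 1.79971250e+02 -8.05883007e-03  9.00473155e+00]
[328.34396004 240.59512337]
[309.87764318 188.88666782]
```

View pics/w1.png

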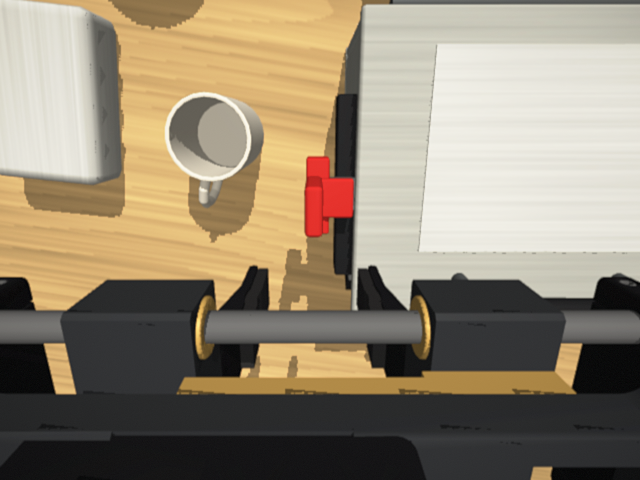

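The wrist view shows the catch grip's top face at columns 305–323, rows 184–237. That is about 3 mm further left than predicted, and the mug is clear of the fingers.

Call:
jog_arm([
  {"x":0.8,"y":0,"z":1.4,"ax":0,"ay":0.1,"az":0},
  {"x":0.8,"y":-0.1,"z":1.4,"ax":0,"ay":0,"az":0},
  {"x":0.8,"y":0,"z":1.4,"ax":0,"ay":0.1,"az":0},
  {"x":0,"y":0,"z":0.9,"ax":0,"ay":0,"az":0},
  {"x":0,"y":0,"z":0.9,"ax":0,"ay":0,"az":0},
])

```text
time_s: 11.2
tool_pos: [0.5634, 0.2313, 0.2071]
tool_rot: [-179.7, 0.0, 9.1]
force: [-0.3, 0.9, -0.3]
grip_width: 0.0437
grasp_force: 0.0
```

Call:
jog_arm([
  {"x":0,"y":0,"z":0.9,"ax":0,"ay":0,"az":0},
  {"x":0,"y":0,"z":0.9,"ax":0,"ay":0,"az":0},
  {"x":0,"y":0,"z":0.7,"ax":0,"ay":0,"az":0},
  {"x":0,"y":0,"z":0,"ax":0,"ay":0,"az":0},
  {"x":0,"y":0,"z":0,"ax":0,"ay":0,"az":0},
])

```text
time_s: 11.7
tool_pos: [0.5636, 0.2325, 0.1836]
tool_rot: [-179.7, -0.0, 9.2]
force: [-0.5, -0.1, -0.1]
grip_width: 0.0436
grasp_force: 0.0
```

Call:
jog_arm([
  {"x":0,"y":0,"z":0,"ax":0,"ay":0,"az":0},
  {"x":0,"y":0,"z":0,"ax":0,"ay":0,"az":0},
  {"x":0,"y":0,"z":0,"ax":0,"ay":0,"az":0},
  {"x":0,"y":0,"z":0,"ax":0,"ay":0,"az":0},
  {"x":0,"y":0,"z":0,"ax":0,"ay":0,"az":0},
], claw=-1, squeeze=15)

```text
time_s: 12.2
tool_pos: [0.5638, 0.2313, 0.1835]
tool_rot: [-179.8, -0.0, 9.2]
force: [-0.2, -5.8, 4.1]
grip_width: 0.012
grasp_force: 15.0
```

Call:
jog_arm([
  {"x":-0.6,"y":0.02,"z":0,"ax":0,"ay":0,"az":0},
  {"x":-0.6,"y":0.02,"z":0,"ax":0,"ay":0,"az":0},
  {"x":-0.6,"y":0.02,"z":0,"ax":0,"ay":0,"az":0},
  {"x":-0.6,"y":0.02,"z":0,"ax":0,"ay":0,"az":0},
  {"x":-0.6,"y":0.02,"z":0,"ax":0,"ay":0,"az":0},
])

```text
time_s: 12.7
tool_pos: [0.5337, 0.2264, 0.1836]
tool_rot: [-179.7, -0.1, 9.2]
force: [2.0, -2.8, 0.3]
grip_width: 0.0122
grasp_force: 15.0
```

Call:
jog_arm([
  {"x":-0.6,"y":0,"z":0,"ax":0,"ay":0,"az":0},
  {"x":-0.6,"y":0,"z":0,"ax":0,"ay":0,"az":0},
  {"x":-0.5,"y":0,"z":0,"ax":0,"ay":0,"az":0},
  {"x":-0.3,"y":0,"z":0,"ax":0,"ay":0,"az":0},
  {"x":0,"y":0,"z":0,"ax":0,"ay":0,"az":0},
])

```text
time_s: 13.2
tool_pos: [0.5158, 0.2235, 0.1836]
tool_rot: [-179.7, -0.3, 9.1]
force: [7.1, -0.3, -2.0]
grip_width: 0.0118
grasp_force: 15.0
```

```bash
python3 - <<'E'
from h import *
o=env.get_obs();r=R.from_euler('z',9.03,degrees=True).inv()
print(r.apply(o['tool_pos']-np.array([.5638,.2313,.1835])),r.apply(o['force']))
E
```

```text
[-0.0486333  -0.00013217  0.00013721] [ 6.95765632 -1.41488892 -1.99495076]
```

Call:
jog_arm([
  {"x":0,"y":0,"z":0,"ax":0,"ay":0,"az":0},
  {"x":0,"y":0,"z":0,"ax":0,"ay":0,"az":0},
  {"x":0,"y":0,"z":0,"ax":0,"ay":0,"az":0},
  {"x":0,"y":0,"z":0,"ax":0,"ay":0,"az":0},
  {"x":0,"y":0,"z":0,"ax":0,"ay":0,"az":0},
], claw=0)

```text
time_s: 13.7
tool_pos: [0.514, 0.2238, 0.1834]
tool_rot: [-179.7, -0.0, 9.2]
force: [0.2, 0.3, 0.1]
grip_width: 0.0407
grasp_force: 0.0
```

Call:
jog_arm([
  {"x":0,"y":0,"z":-1.5,"ax":0,"ay":0,"az":0},
  {"x":0,"y":0,"z":-2.5,"ax":0,"ay":0,"az":0},
  {"x":0,"y":0,"z":-2.5,"ax":0,"ay":0,"az":0},
  {"x":0,"y":0,"z":-2.5,"ax":0,"ay":0,"az":0},
  {"x":0,"y":0,"z":-1.5,"ax":0,"ay":0,"az":0},
])

```text
time_s: 14.2
tool_pos: [0.5151, 0.2235, 0.2918]
tool_rot: [-179.6, -0.2, 9.2]
force: [0.7, -0.2, 0.3]
grip_width: 0.0437
grasp_force: 0.0
```

```bash
python3 - <<'E'
from h import *
h=W([-.1,0,.187]);print(h)
plan([(h+[0,0,.1],[180,0,99],12),(h+[0,0,.1],[180,0,99],3)])
E
```

```text
[0.52423937 0.03690484 0.187     ]
[{"x": -0.17, "y": 1.55, "z": 0.03, "ax": -0.0, "ay": -0.0, "az": -7.5}, {"x": -0.38, "y": 1.51, "z": 0.03, "ax": -0.0, "ay": -0.1, "az": -7.5}, {"x": -0.56, "y": 1.45, "z": 0.03, "ax": -0.0, "ay": -0.0, "az": -7.5}, {"x": -0.75, "y": 1.36, "z": 0.03, "ax": -0.0, "ay": -0.1, "az": -7.4}, {"x": -0.93, "y": 1.26, "z": 0.03, "ax": -0.0, "ay": -0.0, "az": -7.5}]
[{"x": -1.07, "y": 1.12, "z": 0.03, "ax": -0.0, "ay": -0.0, "az": -7.5}, {"x": -1.22, "y": 0.98, "z": 0.04, "ax": -0.0, "ay": -0.1, "az": -7.5}, {"x": -1.33, "y": 0.8, "z": 0.03, "ax": -0.1, "ay": -0.0, "az": -7.5}, {"x": -1.42, "y": 0.63, "z": 0.04, "ax": 0.0, "ay": -0.1, "az": -7.5}, {"x": -1.5, "y": 0.44, "z": 0.03, "ax": 0.0, "ay": -0.0, "az": -7.5}]
[{"x": -1.54, "y": 0.23, "z": 0.04, "ax": 0.0, "ay": -0.0, "az": -7.4}, {"x": -1.55, "y": 0.04, "z": 0.04, "ax": 0.0, "ay": -0.1, "az": -7.5}, {"x": -0.0, "y": -0.0, "z": -0.0, "ax": 0.0, "ay": 0.0, "az": -0.0}, {"x": -0.0, "y": -0.0, "z": -0.0, "ax": 0.0, "ay": 0.0, "az": -0.0}, {"x": -0.0, "y": -0.0, "z": -0.0, "ax": 0.0, "ay": 0.0, "az": -0.0}]
end [0.52424729 0.03692836 0.2869931 ] [1.79977114e+02 2.61891746e-02 9.89774660e+01]
```

Call:
jog_arm([
  {"x":-0.2,"y":1.55,"z":0,"ax":0,"ay":0,"az":-7.5},
  {"x":-0.4,"y":1.5,"z":0,"ax":0,"ay":-0.1,"az":-7.5},
  {"x":-0.6,"y":1.45,"z":0,"ax":0,"ay":0,"az":-7.5},
  {"x":-0.75,"y":1.35,"z":0,"ax":0,"ay":-0.1,"az":-7.5},
  {"x":-0.9,"y":1.25,"z":0,"ax":0,"ay":0,"az":-7.5},
])

```text
time_s: 14.7
tool_pos: [0.5173, 0.1447, 0.2884]
tool_rot: [-179.7, -0.0, 47.0]
force: [0.1, -0.3, 0.1]
grip_width: 0.044
grasp_force: 0.0
```

Call:
jog_arm([
  {"x":-1.1,"y":1.1,"z":0,"ax":0,"ay":0,"az":-7.5},
  {"x":-1.2,"y":1,"z":0,"ax":0,"ay":-0.1,"az":-7.5},
  {"x":-1.3,"y":0.8,"z":0,"ax":0,"ay":0,"az":-7.5},
  {"x":-1.4,"y":0.6,"z":0,"ax":0,"ay":-0.1,"az":-7.5},
  {"x":-1.5,"y":0.45,"z":0,"ax":0,"ay":0,"az":-7.5},
])

```text
time_s: 15.2
tool_pos: [0.5212, 0.0676, 0.2882]
tool_rot: [-179.7, -0.0, 84.5]
force: [-0.2, -0.9, 1.2]
grip_width: 0.0435
grasp_force: 0.0
```

Call:
jog_arm([
  {"x":-1.5,"y":0.2,"z":0,"ax":0,"ay":0,"az":-7.5},
  {"x":-1.5,"y":0,"z":0,"ax":0,"ay":0,"az":-7.5},
  {"x":0,"y":0,"z":0,"ax":0,"ay":0,"az":0},
  {"x":0,"y":0,"z":0,"ax":0,"ay":0,"az":0},
  {"x":0,"y":0,"z":0,"ax":0,"ay":0,"az":0},
])

```text
time_s: 15.7
tool_pos: [0.5222, 0.0393, 0.288]
tool_rot: [-179.8, -0.1, 99.1]
force: [0.4, -0.0, 0.1]
grip_width: 0.0436
grasp_force: 0.0
```

```bash
python3 - <<'E'
from h import *
import cv2
h=W([-.1,0,.187])
print(env.get_obs()['qpos'])
plan([(h+[0,0,.03],[180,0,99],5),(h,[180,0,99],5)])
a=env.read_camera('side')[100:340,180:440,::-1]
cv2.imwrite('pics/s2.png',cv2.resize(a,None,fx=2.5,fy=2.5))
E
```

```text
[ 18.27749445   2.94213573 -26.27131167  94.04882539   1.19611838
  83.56307218   1.03167855]
[{"x": -0.06, "y": 0.04, "z": 1.42, "ax": -0.0, "ay": -0.0, "az": 0.0}, {"x": -0.05, "y": 0.04, "z": 1.42, "ax": -0.1, "ay": -0.0, "az": 0.1}, {"x": -0.06, "y": 0.03, "z": 1.42, "ax": -0.0, "ay": -0.1, "az": -0.0}, {"x": -0.05, "y": 0.04, "z": 1.42, "ax": -0.1, "ay": 0.0, "az": 0.0}, {"x": -0.05, "y": 0.03, "z": 1.42, "ax": -0.0, "ay": -0.0, "az": 0.0}]
[{"x": -0.0, "y": 0.0, "z": 0.6, "ax": -0.0, "ay": -0.0, "az": 0.0}, {"x": -0.0, "y": 0.0, "z": 0.6, "ax": -0.0, "ay": -0.0, "az": 0.0}, {"x": -0.0, "y": 0.0, "z": 0.6, "ax": -0.0, "ay": -0.0, "az": 0.0}, {"x": -0.0, "y": 0.0, "z": 0.6, "ax": -0.0, "ay": -0.0, "az": 0.0}, {"x": -0.01, "y": 0.0, "z": 0.6, "ax": -0.0, "ay": -0.0, "az": 0.0}]
end [0.524211   0.03685155 0.1870099 ] [-1.79953016e+02 -1.79309804e-02  9.90350457e+01]
```

View pics/s2.png

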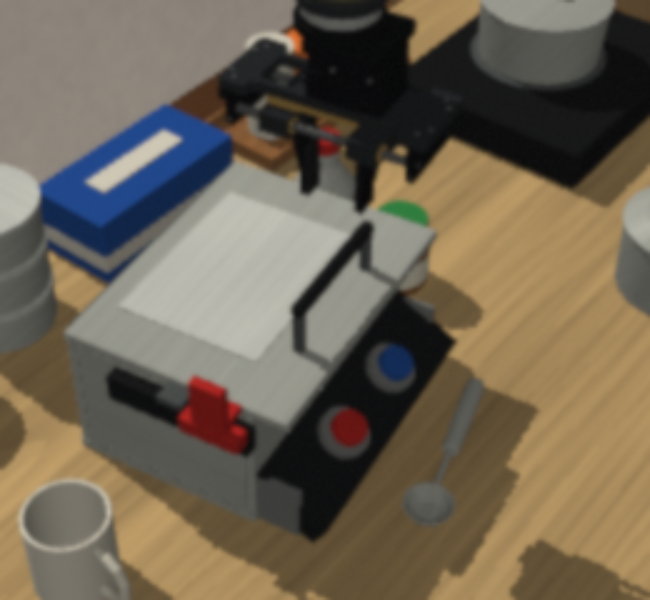

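The side view shows the catch drawn to the front end of its slot at (215,415), both keys up, and the open fingers above the handle bar. Next I lower onto the handle and grip it.

Call:
jog_arm([
  {"x":0,"y":0.05,"z":1.4,"ax":0,"ay":0,"az":0},
  {"x":-0.1,"y":0.05,"z":1.4,"ax":0,"ay":0,"az":0},
  {"x":0,"y":0,"z":1.4,"ax":0,"ay":0,"az":0},
  {"x":-0.1,"y":0.05,"z":1.4,"ax":0,"ay":0,"az":0},
  {"x":0,"y":0,"z":1.4,"ax":0,"ay":0,"az":0},
])

```text
time_s: 16.25
tool_pos: [0.5234, 0.036, 0.216]
tool_rot: [-179.7, -0.1, 99.1]
force: [0.0, -0.2, 0.0]
grip_width: 0.0436
grasp_force: 0.0
```

Call:
jog_arm([
  {"x":0,"y":0,"z":0.8,"ax":0,"ay":0,"az":0},
  {"x":0,"y":0,"z":0.8,"ax":0,"ay":0,"az":0},
  {"x":0,"y":0,"z":0.8,"ax":0,"ay":0,"az":0},
  {"x":0,"y":0,"z":0.6,"ax":0,"ay":0,"az":0},
  {"x":0,"y":0,"z":0,"ax":0,"ay":0,"az":0},
])

```text
time_s: 16.75
tool_pos: [0.5232, 0.0362, 0.187]
tool_rot: [-179.7, -0.1, 99.2]
force: [-0.4, -0.1, -0.4]
grip_width: 0.0436
grasp_force: 0.0
```

Call:
jog_arm([
  {"x":0,"y":0,"z":0,"ax":0,"ay":0,"az":0},
  {"x":0,"y":0,"z":0,"ax":0,"ay":0,"az":0},
  {"x":0,"y":0,"z":0,"ax":0,"ay":0,"az":0},
  {"x":0,"y":0,"z":0,"ax":0,"ay":0,"az":0},
  {"x":0,"y":0,"z":0,"ax":0,"ay":0,"az":0},
], claw=-1, squeeze=25)

```text
time_s: 17.25
tool_pos: [0.524, 0.0363, 0.188]
tool_rot: [-179.8, -0.1, 99.2]
force: [1.9, 0.5, 1.0]
grip_width: 0.0144
grasp_force: 25.0
```

```bash
python3 - <<'E'
from h import *
o=env.get_obs();p=o['tool_pos']
r=R.from_euler('z',9.03,degrees=True);hd=r.inv().apply(p-[q0[0],q0[1],0]);print('tcp in warmer',hd,o['force'],o['grip_width'])
# arc in warmer frame about hinge (.1,.146); follow with tilt k*theta
off=.0187
def wp(t,k=0.0):
    a=np.radians(t);x0,z0=hd[0]-.1,hd[2]+off-.146
    x=.1+x0*np.cos(a)+z0*np.sin(a);z=.146-x0*np.sin(a)+z0*np.cos(a)
    return W([x,hd[1],z-off]),[180,0,99]
plan([wp(t)+(1,) for t in list(np.arange(1,5))+[6,8,11]+list(np.arange(14,66,3))+[65.5]])
E
```

```text
tcp in warmer [-0.10029519 -0.00055341  0.18804911] [1.8691332  0.53386111 1.01761791] 0.014427563110020246
[{"x": 0.0, "y": 0.11, "z": -0.35, "ax": -0.2, "ay": -0.1, "az": 0.2}, {"x": 0.0, "y": 0.11, "z": -0.35, "ax": -0.0, "ay": 0.0, "az": -0.0}, {"x": 0.0, "y": 0.12, "z": -0.34, "ax": -0.0, "ay": 0.0, "az": -0.0}, {"x": 0.0, "y": 0.13, "z": -0.34, "ax": -0.0, "ay": 0.0, "az": -0.0}, {"x": 0.0, "y": 0.27, "z": -0.68, "ax": -0.0, "ay": 0.0, "az": -0.0}]
[{"x": 0.0, "y": 0.3, "z": -0.67, "ax": -0.0, "ay": 0.0, "az": -0.0}, {"x": 0.0, "y": 0.49, "z": -0.98, "ax": -0.0, "ay": 0.0, "az": -0.0}, {"x": 0.0, "y": 0.53, "z": -0.96, "ax": -0.0, "ay": 0.0, "az": -0.0}, {"x": 0.0, "y": 0.59, "z": -0.92, "ax": -0.0, "ay": 0.0, "az": -0.0}, {"x": 0.0, "y": 0.63, "z": -0.89, "ax": -0.0, "ay": 0.0, "az": -0.0}]
[{"x": 0.0, "y": 0.68, "z": -0.86, "ax": -0.0, "ay": 0.0, "az": -0.0}, {"x": 0.0, "y": 0.73, "z": -0.83, "ax": -0.0, "ay": 0.0, "az": -0.0}, {"x": 0.0, "y": 0.77, "z": -0.78, "ax": -0.0, "ay": 0.0, "az": -0.0}, {"x": 0.0, "y": 0.8, "z": -0.74, "ax": -0.0, "ay": 0.0, "az": -0.0}, {"x": 0.0, 
[... 224 characters left out ...]
"z": -0.56, "ax": -0.0, "ay": 0.0, "az": -0.0}, {"x": -0.0, "y": 0.97, "z": -0.51, "ax": -0.0, "ay": 0.0, "az": -0.0}, {"x": -0.0, "y": 1.0, "z": -0.45, "ax": -0.0, "ay": 0.0, "az": -0.0}]
[{"x": -0.0, "y": 1.02, "z": -0.41, "ax": -0.0, "ay": 0.0, "az": -0.0}, {"x": 0.0, "y": 1.03, "z": -0.35, "ax": -0.0, "ay": 0.0, "az": -0.0}, {"x": 0.0, "y": 1.06, "z": -0.29, "ax": -0.0, "ay": 0.0, "az": -0.0}, {"x": 0.0, "y": 1.07, "z": -0.24, "ax": -0.0, "ay": 0.0, "az": -0.0}, {"x": 0.0, "y": 1.08, "z": -0.19, "ax": -0.0, "ay": 0.0, "az": -0.0}]
[{"x": 0.0, "y": 0.18, "z": -0.02, "ax": -0.0, "ay": 0.0, "az": -0.0}]
end [0.6944171  0.06334836 0.33474301] [-1.79999272e+02  1.98287816e-02  9.89672320e+01]
```

Call:
jog_arm([
  {"x":0,"y":0.1,"z":-0.35,"ax":0,"ay":0,"az":0},
  {"x":0,"y":0.1,"z":-0.35,"ax":0,"ay":0,"az":0},
  {"x":0,"y":0.1,"z":-0.35,"ax":0,"ay":0,"az":0},
  {"x":0,"y":0.15,"z":-0.35,"ax":0,"ay":0,"az":0},
  {"x":0,"y":0.3,"z":-0.7,"ax":0,"ay":0,"az":0},
])

```text
time_s: 17.75
tool_pos: [0.5304, 0.0373, 0.2071]
tool_rot: [-179.6, -0.1, 99.2]
force: [4.6, -0.9, -11.0]
grip_width: 0.0143
grasp_force: 25.0
```

Call:
jog_arm([
  {"x":0,"y":0.3,"z":-0.7,"ax":0,"ay":0,"az":0},
  {"x":0,"y":0.5,"z":-1,"ax":0,"ay":0,"az":0},
  {"x":0,"y":0.5,"z":-0.95,"ax":0,"ay":0,"az":0},
  {"x":0,"y":0.6,"z":-0.9,"ax":0,"ay":0,"az":0},
  {"x":0,"y":0.6,"z":-0.9,"ax":0,"ay":0,"az":0},
])

```text
time_s: 18.25
tool_pos: [0.5552, 0.0413, 0.2538]
tool_rot: [-179.6, -0.1, 99.2]
force: [-2.8, -0.5, -8.7]
grip_width: 0.014
grasp_force: 25.0
```

```bash
cat > arc.py <<'E'
from h import *
o=env.get_obs();p=o['tool_pos'];r=R.from_euler('z',9.03,degrees=True);off=.0187
g=p+ori(o['tool_rot']).apply([0,0,-off])
hd=r.inv().apply(g-[q0[0],q0[1],0]);v=hd-[.1,0,.146]
th=np.degrees(np.arctan2(v[2],-v[0]))-np.degrees(np.arctan2(.0607,.2003))
print('theta',th,'rad',np.hypot(v[0],v[2]),'F',r.inv().apply(o['force']),o['grip_width'],np.round(o['qpos'],1))
def wp(t):
    a=np.radians(t)+np.arctan2(.0607,.2003)
    return W([.1-.2093*np.cos(a),hd[1],.146+.2093*np.sin(a)-off]),[180,0,99]
import sys
plan([wp(t)+(1,) for t in np.arange(th+3,float(sys.argv[1]),3)])
E
python3 arc.py 68
```

```text
theta 20.02137911773121 rad 0.21079369490658262 F [-2.87163248 -0.07861031 -8.670559  ] 0.014035366593349977 [ 17.1   8.1 -26.5  92.8   3.6  80.4  -0.7]
[{"x": -0.0, "y": 0.81, "z": -0.78, "ax": -0.4, "ay": -0.1, "az": 0.2}, {"x": -0.0, "y": 0.72, "z": -0.82, "ax": -0.0, "ay": 0.0, "az": -0.0}, {"x": -0.0, "y": 0.77, "z": -0.78, "ax": -0.0, "ay": 0.0, "az": -0.0}, {"x": -0.0, "y": 0.8, "z": -0.74, "ax": -0.0, "ay": 0.0, "az": -0.0}, {"x": -0.0, "y": 0.85, "z": -0.7, "ax": -0.0, "ay": 0.0, "az": -0.0}]
[{"x": 0.0, "y": 0.88, "z": -0.66, "ax": -0.0, "ay": 0.0, "az": -0.0}, {"x": 0.0, "y": 0.91, "z": -0.61, "ax": -0.0, "ay": 0.0, "az": -0.0}, {"x": 0.0, "y": 0.94, "z": -0.55, "ax": -0.0, "ay": 0.0, "az": -0.0}, {"x": 0.0, "y": 0.97, "z": -0.51, "ax": -0.0, "ay": 0.0, "az": -0.0}, {"x": 0.0, "y": 1.0, "z": -0.46, "ax": -0.0, "ay": 0.0, "az": -0.0}]
[{"x": 0.0, "y": 1.02, "z": -0.41, "ax": -0.0, "ay": 0.0, "az": -0.0}, {"x": 0.01, "y": 1.03, "z": -0.35, "ax": -0.0, "ay": 0.0, "az": -0.0}, {"x": -0.0, "y": 1.06, "z": -0.29, "ax": -0.0, "ay": 0.0, "az": -0.0}, {"x": -0.0, "y": 1.07, "z": -0.24, "ax": -0.0, "ay": 0.0, "az": -0.0}, {"x": -0.0, "y": 1.08, "z": -0.19, "ax": -0.0, "ay": 0.0, "az": -0.0}]
end [0.69267847 0.06310109 0.33453774] [-1.79953189e+02  1.74144041e-02  9.89643348e+01]
```

Moving well, with small forces.

Call:
jog_arm([
  {"x":0,"y":0.7,"z":-0.8,"ax":0,"ay":0,"az":0},
  {"x":0,"y":0.75,"z":-0.8,"ax":0,"ay":0,"az":0},
  {"x":0,"y":0.8,"z":-0.8,"ax":0,"ay":0,"az":0},
  {"x":0,"y":0.8,"z":-0.75,"ax":0,"ay":0,"az":0},
  {"x":0,"y":0.85,"z":-0.7,"ax":0,"ay":0,"az":0},
])

```text
time_s: 18.75
tool_pos: [0.5916, 0.0471, 0.2942]
tool_rot: [-179.3, -0.0, 99.2]
force: [-14.7, -2.5, 4.9]
grip_width: 0.0141
grasp_force: 25.0
```

Call:
jog_arm([
  {"x":0,"y":0.9,"z":-0.65,"ax":0,"ay":0,"az":0},
  {"x":0,"y":0.9,"z":-0.6,"ax":0,"ay":0,"az":0},
  {"x":0,"y":0.95,"z":-0.55,"ax":0,"ay":0,"az":0},
  {"x":0,"y":0.95,"z":-0.5,"ax":0,"ay":0,"az":0},
  {"x":0,"y":1,"z":-0.45,"ax":0,"ay":0,"az":0},
])

```text
time_s: 19.25
tool_pos: [0.6391, 0.0547, 0.3253]
tool_rot: [-179.7, 0.0, 99.1]
force: [-12.0, -3.3, 11.6]
grip_width: 0.0137
grasp_force: 25.0
```

```bash
python3 arc.py 71
```

```text
theta 50.22783892396109 rad 0.21495197642528505 F [-12.32616829  -1.34781641  11.59236305] 0.013679277411792616 [ 12.7  18.1 -26.5  73.6   8.   90.5  -3.6]
[{"x": -0.0, "y": 1.25, "z": 0.11, "ax": -0.3, "ay": 0.0, "az": 0.1}, {"x": -0.0, "y": 1.04, "z": -0.34, "ax": -0.0, "ay": 0.0, "az": 0.0}, {"x": -0.0, "y": 1.06, "z": -0.3, "ax": -0.0, "ay": 0.0, "az": 0.0}, {"x": -0.0, "y": 1.07, "z": -0.23, "ax": -0.0, "ay": 0.0, "az": 0.0}, {"x": -0.0, "y": 1.08, "z": -0.18, "ax": -0.0, "ay": 0.0, "az": 0.0}]
[{"x": -0.0, "y": 1.09, "z": -0.13, "ax": -0.0, "ay": 0.0, "az": 0.0}]
end [0.70414207 0.06512049 0.33587098] [-1.79951641e+02  6.35497864e-03  9.90385860e+01]
```

```bash
python3 - <<'E'
from h import *
import cv2
a=env.read_camera('side')[40:280,180:440,::-1]
cv2.imwrite('pics/s3.png',cv2.resize(a,None,fx=2.5,fy=2.5))
o=env.get_obs();print(o['force'],o['wrist_torque'],o['grasp_force'])
E
```

```text
[-11.31059454  -2.45010325  13.23133037] [-0.65698979  2.72222184  0.04187417] 25.002062916755676
```

View pics/s3.png

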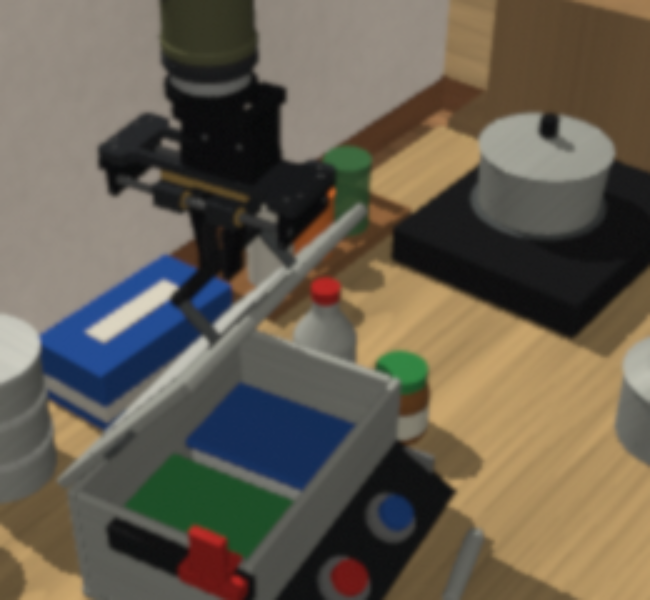

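The side view shows the lid at about 50°, with the bar still between the fingers and nothing else touched. I'll continue the arc, tilting the tool slightly with the lid to keep fingertip clearance.

Call:
jog_arm([
  {"x":0,"y":0.85,"z":-0.4,"ax":2,"ay":0,"az":0},
  {"x":0,"y":0.9,"z":-0.4,"ax":2,"ay":0,"az":0},
  {"x":0,"y":0.95,"z":-0.35,"ax":2,"ay":0,"az":0},
  {"x":0,"y":0.95,"z":-0.35,"ax":2,"ay":0,"az":0},
  {"x":0,"y":1,"z":-0.35,"ax":2,"ay":0,"az":0},
])

```text
time_s: 19.8
tool_pos: [0.6871, 0.0624, 0.3406]
tool_rot: [-169.8, -0.1, 99.1]
force: [-8.4, -0.9, 10.7]
grip_width: 0.0141
grasp_force: 25.0
```

```bash
python3 arc.py 75;python3 -c "
from h import *
print(env.get_obs()['tool_rot'])"
```

```text
theta 64.62684831041206 rad 0.2153543968088572 F [-8.43186503  0.45166846 10.67833163] 0.014128684367969992 [  5.5  33.4 -25.   51.5  12.6 107.5  -5.1]
[{"x": -0.0, "y": 1.57, "z": 0.22, "ax": -10.2, "ay": -0.1, "az": 0.1}, {"x": -0.0, "y": 1.1, "z": -0.08, "ax": -0.0, "ay": 0.0, "az": 0.0}, {"x": -0.0, "y": 1.09, "z": -0.02, "ax": -0.0, "ay": 0.0, "az": 0.0}]
end [0.72356256 0.06819879 0.33662676] [-1.79992344e+02  3.41188322e-02  9.90207971e+01]
[-1.69792371e+02 -7.42435986e-02  9.91113776e+01]
```

Call:
jog_arm([
  {"x":0,"y":0.8,"z":-0.2,"ax":0,"ay":0,"az":0},
  {"x":0,"y":0.8,"z":-0.2,"ax":0,"ay":0,"az":0},
  {"x":0,"y":0.6,"z":-0.12,"ax":0,"ay":0,"az":0},
  {"x":0,"y":0,"z":0,"ax":0,"ay":0,"az":0},
  {"x":0,"y":0,"z":0,"ax":0,"ay":0,"az":0},
])

```text
time_s: 20.3
tool_pos: [0.7111, 0.0662, 0.3418]
tool_rot: [-170.2, -0.1, 99.1]
force: [-3.5, -0.8, 10.9]
grip_width: 0.014
grasp_force: 25.0
```

```bash
python3 arc.py 75;python3 - <<'E'
from h import *
import cv2
a=env.read_camera('side')[40:280,180:440,::-1]
cv2.imwrite('pics/s4.png',cv2.resize(a,None,fx=2.5,fy=2.5))
E
```

```text
theta 71.09430683586285 rad 0.21441321486680814 F [-3.5998511  -0.2103506  10.88121902] 0.01399559077250309 [  3.9  36.8 -24.5  46.1  13.6 109.2  -4.9]
[{"x": -0.01, "y": 1.5, "z": 0.28, "ax": -9.8, "ay": -0.1, "az": 0.1}]
end [0.72525169 0.06838097 0.33653523] [-1.79991267e+02  1.00341258e-02  9.90068709e+01]
```

View pics/s4.png

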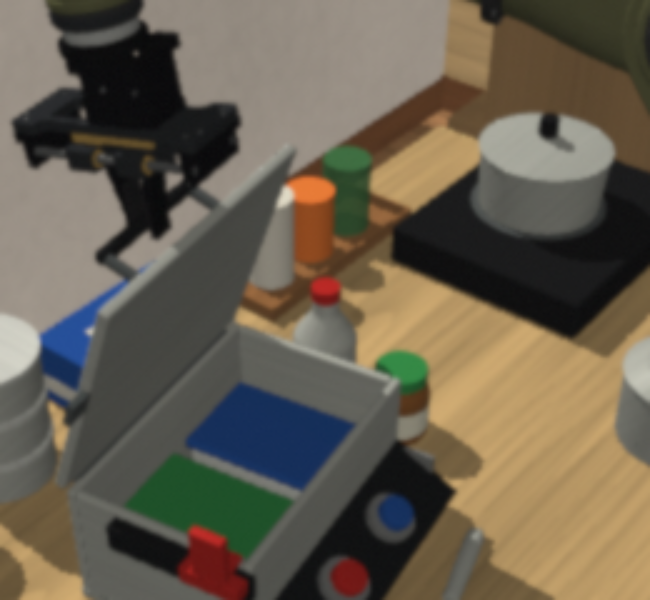

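The lid stands at about 70° with the gripper on the bar and the catch still drawn. I'll open a little, then back off along the tool axis.

Call:
jog_arm([
  {"x":0,"y":0,"z":0,"ax":0,"ay":0,"az":0},
  {"x":0,"y":0,"z":0,"ax":0,"ay":0,"az":0},
  {"x":0,"y":0,"z":0,"ax":0,"ay":0,"az":0},
  {"x":0,"y":0,"z":0,"ax":0,"ay":0,"az":0},
  {"x":0,"y":0,"z":0,"ax":0,"ay":0,"az":0},
], claw=-0.35)

```text
time_s: 20.85
tool_pos: [0.7107, 0.0662, 0.3346]
tool_rot: [-169.7, -0.1, 99.2]
force: [-0.7, -0.0, 0.7]
grip_width: 0.0283
grasp_force: 0.0
```

Call:
jog_arm([
  {"x":0,"y":0,"z":-0.5,"ax":0,"ay":0,"az":0},
  {"x":0,"y":0,"z":-0.8,"ax":0,"ay":0,"az":0},
  {"x":0,"y":0,"z":-1,"ax":0,"ay":0,"az":0},
  {"x":0,"y":0,"z":-1,"ax":0,"ay":0,"az":0},
  {"x":0,"y":0,"z":-1,"ax":0,"ay":0,"az":0},
])

```text
time_s: 21.35
tool_pos: [0.7183, 0.0674, 0.3783]
tool_rot: [-169.8, -0.1, 99.2]
force: [0.6, 0.5, -0.0]
grip_width: 0.0279
grasp_force: 0.0
```

```bash
python3 arc.py 0
```

```text
theta 73.08792863459526 rad 0.2506633817518272 F [ 0.67520391  0.37998532 -0.03000183] 0.027898589967974247 [  1.5  39.5 -23.4  37.3  14.3 115.2  -4. ]
end [0.71830815 0.06741013 0.37825987] [-1.69782209e+02 -9.37428371e-02  9.91626766e+01]
```

Call:
jog_arm([
  {"x":0,"y":0.1,"z":-1,"ax":-2,"ay":0,"az":0},
  {"x":0,"y":0.1,"z":-1,"ax":-2,"ay":0,"az":0},
  {"x":0,"y":0.1,"z":-1,"ax":-2,"ay":0,"az":0},
  {"x":0,"y":0,"z":-1,"ax":-2,"ay":0,"az":0},
  {"x":0,"y":0,"z":-1,"ax":-2,"ay":0,"az":0},
])

```text
time_s: 21.85
tool_pos: [0.7262, 0.0685, 0.4278]
tool_rot: [-179.9, -0.1, 99.2]
force: [-0.5, -0.1, -0.1]
grip_width: 0.028
grasp_force: 0.0
```

Call:
jog_arm([
  {"x":0,"y":0,"z":0,"ax":0,"ay":0,"az":0},
  {"x":0,"y":0,"z":0,"ax":0,"ay":0,"az":0},
  {"x":0,"y":0,"z":0,"ax":0,"ay":0,"az":0},
  {"x":0,"y":0,"z":0,"ax":0,"ay":0,"az":0},
  {"x":0,"y":0,"z":0,"ax":0,"ay":0,"az":0},
])

```text
time_s: 22.35
tool_pos: [0.7266, 0.0687, 0.4252]
tool_rot: [-179.6, -0.1, 99.2]
force: [0.4, -0.0, -0.3]
grip_width: 0.0282
grasp_force: 0.0
```

```bash
python3 - <<'E'
from h import *
import cv2
o=env.get_obs();print(o['force'],o['qpos'])
a=env.read_camera('side')[40:320,130:440,::-1]
cv2.imwrite('pics/s5.png',cv2.resize(a,None,fx=2,fy=2))
E
```

```text
[ 0.42900605 -0.04086701 -0.30408005] [  3.95680378  32.32706872 -24.60170131  42.46413023  13.34925806
 107.51574999  -4.00713673]
```

View pics/s5.png

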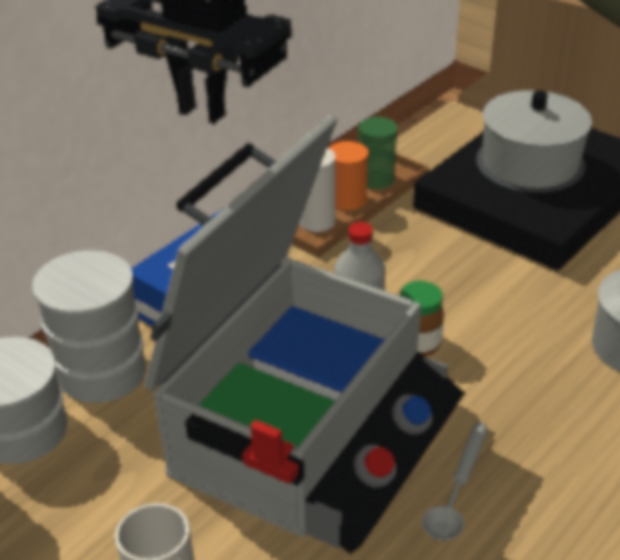

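The lid stands open with the gripper clear. Handle ends are at (183,205) and (250,150) in this crop, so I'll check the angle from those and hand in if it is well above 59°.

```bash
python3 - <<'E'
from h import *
obs=[np.array([221.5,142.5]),np.array([255,115])]
def X(t,y):
    a=t+np.arctan2(.06,.2);return W([.1-.2088*np.cos(a),y,.146+.2088*np.sin(a)])
f=lambda t:np.concatenate([proj('side',X(t[0],y))-o for y,o in zip((.065,-.065),obs)])
r=least_squares(f,[1.1]);print(r.x,np.degrees(r.x),r.fun)
if r.x[0]>1.1: print(env.sign_off())
E
```

```text
[1.23113609] [70.53890205] [ 0.27102975 -0.22669376  0.00061448 -0.53097018]
the job is handed in; nothing more can be done
None
```

The job is handed in, though no verdict came back: red then blue key pressed and held, catch drawn about 49 mm, lid left standing at about 70° with the gripper clear of it, and no dishes disturbed in the camera views.

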